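Fetch a heat sink from the tilt-out bin and fit it on the board

ROBOT

A 6-joint arm with a two-finger parallel gripper is mounted at the origin on the work surface. World frame = base frame: x ahead of the robot, y to its left, z up, the work surface at z = 0. Lengths are in m, angles in rad, forces in N, time in s.
With the tool pointing down it reaches from about 0.325 to 0.9 m from the base axis. Payload 3.5 kg.
Tool frame: the origin (TCP) lies on the centre line of the jaws, within the pads' length; the fingertips stand 14 mm ahead of it and the grasp point (between the pads) lies 5 mm behind it; z points along the fingers, y is the direction in which the jaws open and shut (so a half turn about z gives the same grasp; the last joint's range is limited). The gripper opens to 85 mm and grips with 20 to 120 N. Pads are 22 mm wide; open, the fingers measure 114 mm over their backs; the gripper's body (76 mm by 85 mm) begins 54 mm behind the grasp point. The pads swing forward as they close: fully open they stand 13 mm farther back than shut.
Start: joints at [-1.258, 0.276, -0.026, 1.268, 0, 1.467], TCP at [0.252, -0.572, 0.245] pointing down, gripper open.
Joint ranges: [-3.12, 3.12], [-0.85, 1.88], [-1.08, 1.24], [-1.95, 2.15], [-1.57, 1.53], [-3.14, 3.14]. Speed limits (rad/s): [2.57, 2.57, 3.14, 3.14, 3.14, 3.14].

INTERFACE

Orientations are given as a unit quaternion [x, y, z, w].
In Python, from rig import bot gives the robot as it stands. The module is installed in compiled form; this text tells all that it offers.
- The arm moves only by the tool carry_out, never from a script. Its argument "targets" is a list that holds one entry, the list of rows, each a list of 5 numbers: the closure in counts, from 0 (fully open) to 255 (shut), then the shift along the world's x, y, z in mm, then the turn about the world's z in rad. In form: [[[claw, tx, ty, tz, turn], ...]]. A call has 1 to 12 rows; each row shifts and turns the commanded pose from where the row before left it; what a row does not reach is not made up. A row lasts 1/12 s, in which the tool goes at most 41.7 mm and 7.16 degrees, less where a joint would pass 70% of its speed; a pose out of reach is approached as far as the arm can. A call is refused whole if a number of a shift passes 41.7 or a number of a turn 0.125, either way. A call with a gripper value outside its range is refused whole. The fingers move at their own pace and stop on an object; "newtons" is the grip in N (left out, the last holds). Time passes only in rows, so rows that do not move let the fingers close. It gives the time, the measured TCP pose, the force and the opening at its end, in the units of the state.
- bot.observe(): the state, without advancing time (a new reading comes with each control period).
- bot.snapshot(name): name is "scene" or "top" or "wrist"; returns a dict with "color" (480x640x3 uint8, blue, green, red), "camera_matrix" (3x3 intrinsics, pixels), "cam_to_world" (4x4, takes a point from camera to world coordinates); the wrist camera has in their place "tool_from_camera" (4x4, takes a point from camera to tool coordinates, whose origin is the TCP and whose axes are the flange's). Camera axes: x right, y up, looking along -z (the intrinsics and any distortion apply to the point x, -y, -z); pixel columns grow to the right and rows downward; lengths in m; the calibration is good to about 2 mm. The wrist camera is an equidistant fisheye: a pixel r from the principal point sees the ray r / f radians off the axis. A picture is of the moment at which its call begins: read the wrist's pose just before it. There is no depth.
- bot.hand_in(): hands the job in, once; it reports no verdict.
The state is a dict: "t": time; "joint_pos": joint angles; "joint_velocities": joint speeds; "tau": joint torques, N m; "ee_pos": TCP position; "ee_rot": TCP orientation; "force": force on the tool from outside, world axes, zero at the start; "wrist_torque": the same for the moment, N m; "opening": finger opening in m.
Only numpy, scipy, OpenCV 4.12 (cv2) and the standard library are available. Lean on these libraries where they do the work, as an engineer would, in place of code of your own. Each camera call takes 0.05 s, during which the arm holds its last target.

TASK

Tip the orange-fronted parts bin forward on its bottom pivot, right out to its stop, take out the heat sink and set it down (do not drop it) flat, centred and square on the bare processor in the middle of the circuit board, and let go. Then push the orange bin fully shut again. Leave the blue bin shut and do not knock the other things on the mat about.

Things in the scene. Friction and masses are not known exactly. Their poses are not given: they have to be found in the camera images.
- bin_a (a joint): tilt-out bin with the ORANGE front, which holds the heat sink: angle about its bottom front pivot line, 0 = shut, grows as its top tips out towards the robot, stop at 0.70 rad. Stiff hinge (0.35 N m of friction): it stays at any angle where it is left; 3 to 5 N at the tab moves it
- unit_a: grey metal unit that carries the ORANGE tilt-out bin. Origin on its underside below the middle of the pivot line; x points from its front into the unit, away from the robot, y along the pivot line, z up. Fixed to the bench, 190 mm wide, 132 mm deep. Its roof covers x = 30 to 132 mm, top 146 mm above the origin. Nothing stands above the roof but the bin's tab
- pivot_a (a point): middle of the orange bin's pivot line, at the foot of the outer face of its front panel, 24 mm above the unit's underside; axes as the unit's (do not turn with the bin)
- tab_a (a point): middle of the top edge of the orange bin's upright pull tab: 6 mm thick, 80 mm wide, top edge 150 mm from the pivot line and, when shut, 28 mm above the roof. The tab rises from the top of the 172 mm wide front panel, which ends 100 mm from the pivot; outer face 3 mm to the robot's side of this point. Axes turn with the bin
- pocket_a (a point): middle of the floor of the pocket in the orange bin, 73.5 mm behind the panel's outer face, 25 mm above the pivot; axes turn with the bin (z up when shut). The pocket is 57 mm long in x, from a step 35 mm high (it fills the bin in front) to a back lip 25 mm high, and 160 mm wide in y between side walls that rise 58 mm beside its front end and 25 mm at its back
- sink_center (a point): centre of the heat sink: plain aluminium block with upright fins, 40 x 40 mm, 32 mm high, about 80 g; z from its flat base up through the fins, fins along x. It stands on the pocket floor of the orange bin, under the roof until the bin is tipped out; then it leans towards the robot by the bin's angle and may slide up to 20 mm forward to the step
- heat_sink: the same heat sink, origin at the centre of its flat base
- cpu (a point): centre of the top face of the processor, the bare steel-coloured 36 mm square, 4 mm thick, in the middle of the blue circuit board (150 x 130 mm, fixed to the bench in a black holder); x along the board's long side, z up. The top is 18 mm above the mat. Other chips on the board are at least 25 mm from this point and under 6 mm high
- bin_b (a joint): tilt-out bin with the BLUE front, empty, not needed: angle about its bottom front pivot line, 0 = shut, grows as its top tips out towards the robot, stop at 0.70 rad. Stiff hinge (0.35 N m of friction): it stays at any angle where it is left; 3 to 5 N at the tab moves it
- unit_b: grey metal unit with the BLUE tilt-out bin, on either side of the other; same tab. Origin on its underside below the middle of the pivot line; x points from its front into the unit, away from the robot, y along the pivot line, z up. Fixed to the bench, 190 mm wide, 132 mm deep. Its roof covers x = 30 to 132 mm, top 146 mm above the origin. Nothing stands above the roof but the bin's tab
- screwdriver: black-handled screwdriver, 170 mm long, lying; bystander. The origin is on its underside
- flux_bottle: small amber bottle with a white cap, 36 mm across, 75 mm tall, standing; bystander. The origin is on its underside
- fan: flat black blower fan, 60 mm across, 12 mm thick; bystander. The origin is on its underside
- heat_pipe: copper heat pipe with end plates, 160 mm long, 10 mm thick; bystander. The origin is on its underside
- wire_spool: steel-grey spool, 52 mm across, 36 mm tall, standing on end; bystander. The origin is on its underside
- tweezers: dark flat tweezers, 133 mm long, 5 mm thick; bystander. The origin is on its underside

How it is judged:
On the way, in this order (a step that is already met when the one before it is completed fails the run):
1. the orange bin is tipped out to its stop (beyond 0.62 of 0.70 rad) (value of joint bin_a above 0.62 rad), for 0.2 s.
2. the heat sink lies flat, centred and square on the processor, released, with the orange bin not yet shut (horizontal distance between sink_center and cpu below 0.007 m and z of sink_center in the frame of cpu between 0.012 and 0.02 m and angle between sink_center's own z axis and vertical below 0.08 rad and (angle between the x axis of sink_center and the x axis of cpu, either way round below 0.16 rad or angle between the x axis of sink_center and the y axis of cpu, either way round below 0.16 rad) and contact force between the fingers and heat_sink below 0.05 N and linear speed of heat_sink below 0.02 m/s and value of joint bin_a above 0.1 rad), for 0.2 s.
At the end, for the whole second after the job is handed in: The heat sink rests released and still on the processor: within 7 mm of its centre, base down on it (tilt under 0.08 rad), its sides within 0.16 rad of the processor's (any quarter turn); the orange bin is shut (under 0.04 rad) and the blue bin is shut (horizontal distance between sink_center and cpu below 0.007 m and z of sink_center in the frame of cpu between 0.012 and 0.02 m and angle between sink_center's own z axis and vertical below 0.08 rad and (angle between the x axis of sink_center and the x axis of cpu, either way round below 0.16 rad or angle between the x axis of sink_center and the y axis of cpu, either way round below 0.16 rad) and contact force between the fingers and heat_sink below 0.05 N and linear speed of heat_sink below 0.02 m/s and value of joint each of bin_a, bin_b below 0.04 rad); the robot touches nothing.
It fails at once if the blue bin is pulled open (more than 0.12 rad) (value of joint bin_b above 0.12 rad).
It fails at once if the heat sink is dropped or thrown onto the board (faster than 0.35 m/s near the processor while the fingers do not hold it) (distance between sink_center and cpu below 0.1 m and linear speed of heat_sink above 0.35 m/s and contact force between the fingers and heat_sink below 0.05 N).
It fails at once if a bystander is knocked more than 40 mm from its place (distance of any of screwdriver, flux_bottle, fan, heat_pipe, wire_spool, tweezers from where it was at the start of the episode above 0.04 m).
It also fails if it takes over 72 s, if anything falls off the work surface, if the arm or the gripper's body presses on something with over 40 N, if the wrist force passes 120 N, or if a joint passes its speed limit or range.

## Working session

There is one attempt and no reset: what is moved stays moved. The work goes in short steps, Python scripts to look and compute and a tool call to move; the robot and the scene stay as the last step left them, time stands still between calls to the robot, and variables do not carry over. Pictures are saved under pics/ and viewed, and the job is handed in when it is done.

Besides the shell and the picture viewer there is one more tool, called after "Call:" by a JSON object that holds its "name" and its "arguments", one argument or row to a line. carry_out: Moves the arm, as the interface text tells. Its arguments: {"type":"object","properties":{"targets":{"type":"array"},"newtons":{"type":"number"}},"required":["targets"]}

```bash
mkdir -p pics; python3 - <<'E'
from rig import bot
import cv2
s=bot.observe(); print({k:s[k] for k in ('t','ee_pos','ee_rot','opening','force')})
for n in('scene','top','wrist'):
    p=bot.snapshot(n); cv2.imwrite(f'pics/{n}0.png',p['color']); print(n,p['camera_matrix'],p.get('cam_to_world',p.get('tool_from_camera')), [k for k in p])
E
```

```text
{'t': 0.0, 'ee_pos': array([ 0.25222614, -0.57103054,  0.24414895]), 'ee_rot': array([ 9.78463426e-01,  2.06417296e-01, -1.15870740e-04, -1.09979912e-03]), 'opening': 0.08507098847824168, 'force': array([-0.70259892, -0.67916371,  0.34569406])}
scene [[583.13655184   0.         321.30316618]
 [  0.         583.13655184 231.36187024]
 [  0.           0.           1.        ]] [[-0.21901106 -0.84682153  0.48469315  1.12237138]
 [ 0.97567702 -0.19485854  0.10042159  0.14026049]
 [ 0.00940744  0.49489741  0.86890049  1.12038416]
 [ 0.          0.          0.          1.        ]] ['color', 'camera_matrix', 'cam_to_world']
top [[492.83258526   0.         313.54528021]
 [  0.         492.83258526 244.59986182]
 [  0.           0.           1.        ]] [[ 0.00797614  0.99820866 -0.05929464  0.50304605]
 [-0.99995944  0.00771398 -0.00464898  0.02404701]
 [-0.00418326  0.05932931  0.9982297   1.08272214]
 [ 0.          0.          0.          1.        ]] ['color', 'camera_matrix', 'cam_to_world']
wrist [[371.64829954   0.         318.70990026]
 [  0.         371.64829954 235.58496328]
 [  0.           0.           1.        ]] [[-5.58716591e-04  9.56121211e-01  2.92970847e-01  7.37369851e-02]
 [ 9.99999844e-01  5.36313631e-04  1.56792617e-04  2.27430463e-04]
 [-7.21151236e-06  2.92970889e-01 -9.56121362e-01 -1.28767239e-01]
 [ 0.00000000e+00  0.00000000e+00  0.00000000e+00  1.00000000e+00]] ['color', 'camera_matrix', 'tool_from_camera']
```

View pics/scene0.png

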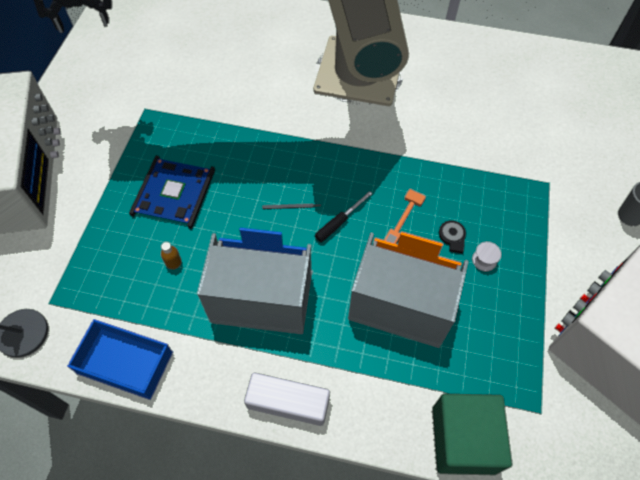

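View pics/top0.png

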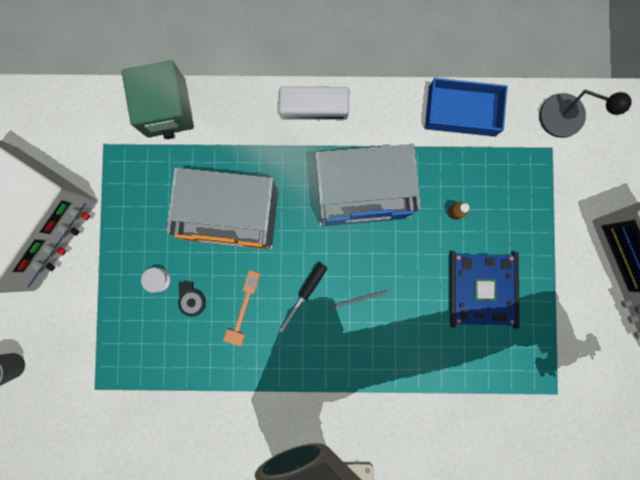

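View pics/wrist0.png

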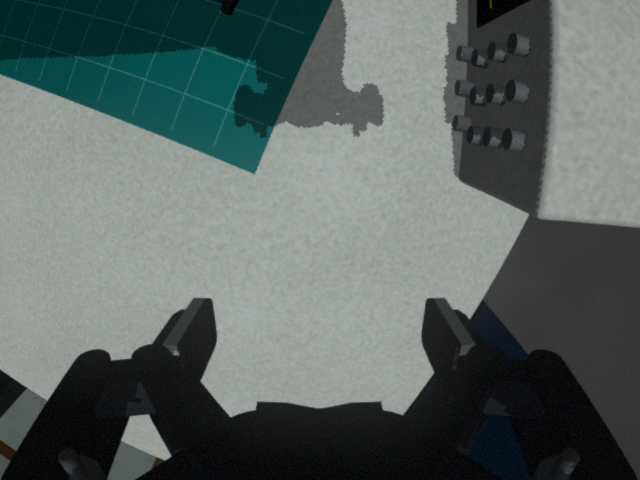

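The top view has robot-ahead upward and +y to the left. The orange unit is at about (222,208), the blue unit at (368,185), and the CPU at (486,290). I'll look at enlarged crops next.

```bash
cat > h.py <<'E'
import numpy as np,cv2
from rig import bot
from scipy.spatial.transform import Rotation as R
def ray(p,u,v):
    K=p['camera_matrix'];T=p['cam_to_world']
    d=np.array([(u-K[0,2])/K[0,0],-(v-K[1,2])/K[1,1],-1.]);return T[:3,3],T[:3,:3]@d
def onz(p,u,v,z):
    o,d=ray(p,u,v);return o+d*(z-o[2])/d[2]
def proj(p,X):
    T=p['cam_to_world'];c=T[:3,:3].T@(np.array(X)-T[:3,3]);K=p['camera_matrix']
    return K[0,0]*c[0]/-c[2]+K[0,2],K[1,1]*-c[1]/-c[2]+K[1,2]
def wray(p,s,u,v):
    K=p['camera_matrix'];T=p['tool_from_camera'];a=np.array([u-K[0,2],v-K[1,2]]);r=np.hypot(*a);th=r/K[0,0]
    a=a/max(r,1e-9);d=np.array([a[0]*np.sin(th),-a[1]*np.sin(th),-np.cos(th)])
    Rt=R.from_quat(s['ee_rot']).as_matrix()
    return s['ee_pos']+Rt@T[:3,3],Rt@T[:3,:3]@d
def wonz(p,s,u,v,z):
    o,d=wray(p,s,u,v);return o+d*(z-o[2])/d[2]
def wproj(p,s,X):
    K=p['camera_matrix'];T=p['tool_from_camera'];Rt=R.from_quat(s['ee_rot']).as_matrix()
    c=T[:3,:3].T@(Rt.T@(np.array(X)-s['ee_pos'])-T[:3,3])
    th=np.arctan2(np.hypot(c[0],c[1]),-c[2]);n=np.hypot(c[0],c[1])
    return K[0,2]+K[0,0]*th*c[0]/n,K[1,2]-K[0,0]*th*c[1]/n
def crop(img,x0,y0,w,h,f,name):
    cv2.imwrite(name,cv2.resize(img[y0:y0+h,x0:x0+w],None,fx=f,fy=f,interpolation=cv2.INTER_CUBIC))
def say():
    s=bot.observe();e=R.from_quat(s['ee_rot']);m=e.as_matrix()
    print('t',round(s['t'],2),'p',np.round(s['ee_pos'],4),'yaw of y-axis',round(float(np.arctan2(m[1,1],m[0,1])),4),'z',np.round(m[:,2],3),'F',np.round(s['force'],2),'op',round(s['opening'],4));return s
E
python3 - <<'E'
from h import *
p=bot.snapshot('top')
crop(p['color'],160,155,130,100,6,'pics/t_or.png')
crop(p['color'],440,240,90,90,6,'pics/t_cpu.png')
q=bot.snapshot('scene');crop(q['color'],340,220,140,130,5.5,'pics/s_or.png')
say()
E
```

```text
t 0.25 p [ 0.2523 -0.5714  0.2447] yaw of y-axis -1.155 z [-0.     0.001 -1.   ] F [ 0.27  0.88 -0.7 ] op 0.0851
```

View pics/t_or.png

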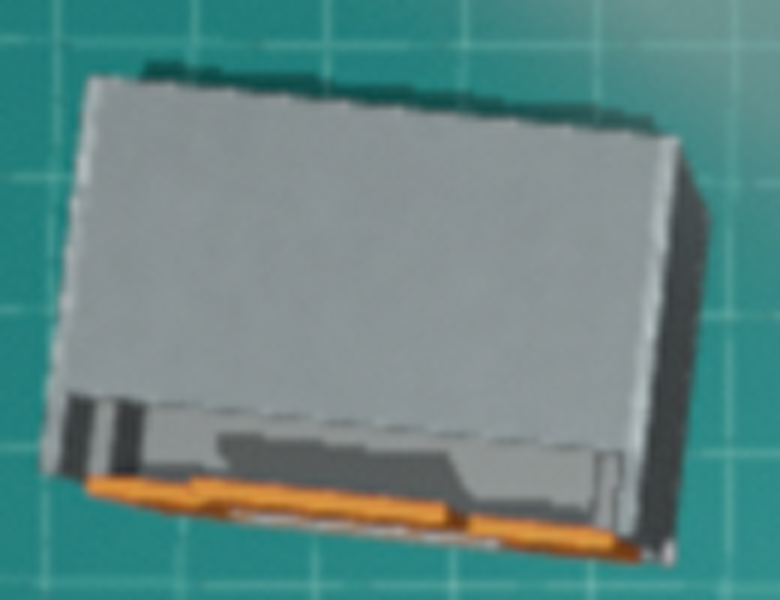

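View pics/t_cpu.png

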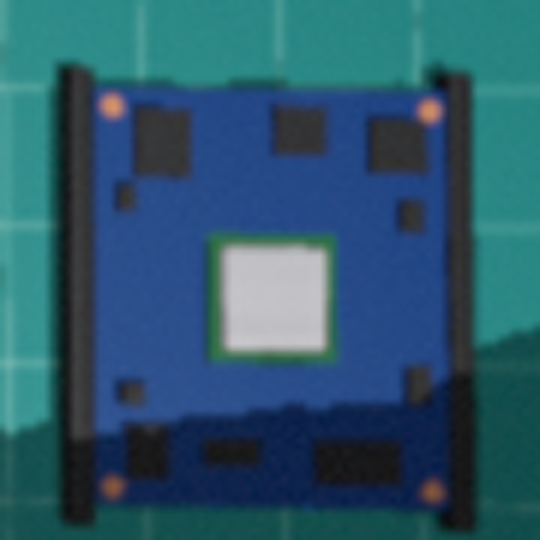

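View pics/s_or.png

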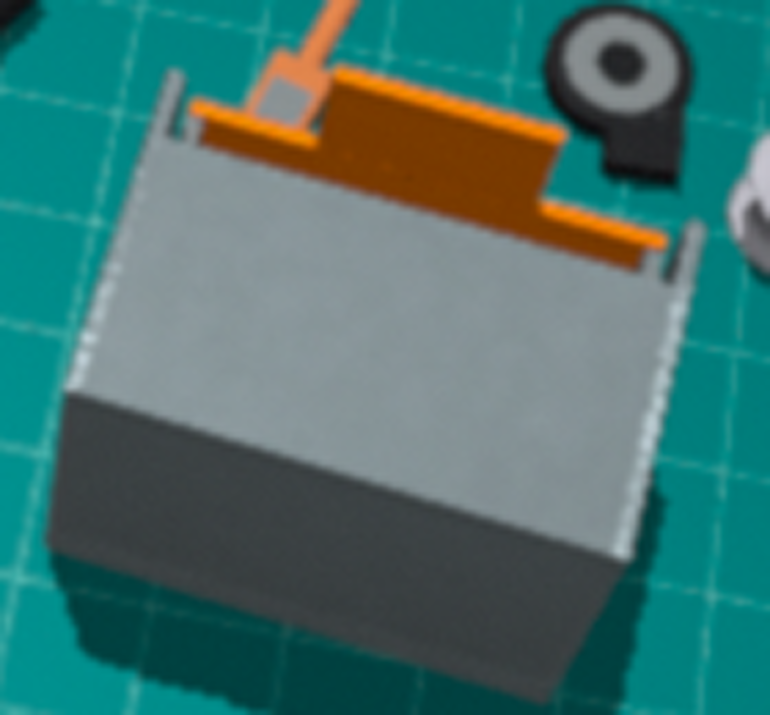

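```bash
python3 - <<'E'
from h import *
from scipy.optimize import least_squares
t=bot.snapshot('top');q=bot.snapshot('scene')
obs=[(t,(132,95,146),(175.5,167.8)),(t,(132,-95,146),(273,177.8)),(q,(132,-95,146),(352.7,291.3)),(q,(132,95,146),(454.2,321.5)),
(q,(6,-40,174),(401.9,232.9)),(q,(6,40,174),(443.1,244.4)),(t,(3,40,174),(191.7,235.8)),(t,(3,-40,174),(235,240.9))]
def W(P,X):
    c,s=np.cos(P[2]),np.sin(P[2]);X=np.array(X)/1e3;return [P[0]+c*X[0]-s*X[1],P[1]+s*X[0]+c*X[1],X[2]]
f=lambda P:np.ravel([np.array(proj(p,W(P,X)))-o for p,X,o in obs])
r=least_squares(f,[.55,.2,0]);print(r.x,np.round(f(r.x).reshape(-1,2),1))
P=r.x
for X in[(0,0,24),(0,0,174),(73.5,0,49)]:print(X,np.round(W(P,X),4))
# cpu
c=onz(t,486,289.85,.018);print('cpu top',c)
# contour of cpu
im=t['color'][270:310,465:510];g=cv2.cvtColor(im,cv2.COLOR_BGR2HSV)
m=((g[...,1]<60)&(g[...,2]>150)).astype(np.uint8)*255
cs,_=cv2.findContours(m,0,1);k=max(cs,key=cv2.contourArea);print(cv2.minAreaRect(k))
n,l,st,ce=cv2.connectedComponentsWithStats(m);print(st,ce+[465,270])
i=1+st[1:,4].argmax();u=ce[i]+[465,270];print(onz(t,*u,.018))
for a,b in [((112,106),(112,487)),((430,111),(432,491))]:
    A,B=[onz(t,440+x/6,240+y/6,.014) for x,y in(b,a)];d=B-A;print('board x yaw',np.arctan2(d[1],d[0]),(A+B)/2)
# scene cpu
im=q['color'];crop(im,120,140,110,100,7,'pics/s_cpu.png')
print('cpu proj in scene',proj(q,onz(t,*u,.018)))
E
```

```text
[ 0.56398353  0.21572217 -0.09678532] [[-1.2  0.1]
 [-0.6  0.2]
 [-1.  -1.3]
 [ 0.2 -0.4]
 [-1.8  0.7]
 [-0.9  1.1]
 [-0.7  0.4]
 [-1.1 -0.2]]
(0, 0, 24) [0.564  0.2157 0.024 ]
(0, 0, 174) [0.564  0.2157 0.174 ]
(73.5, 0, 49) [0.6371 0.2086 0.049 ]
cpu top [ 0.47172718 -0.34243156  0.018     ]
((20.0, 19.5), (17.0, 16.0), 90.0)
[[   0    0   45   40 1519]
 [  12   11   17   18  281]] [[487.35088874 289.57669519]
 [485.10320285 289.08540925]]
[ 0.4733493  -0.34052757  0.018     ]
board x yaw -0.009471122130506425 [ 0.47232333 -0.28492338  0.014     ]
board x yaw -0.010578794347780317 [ 0.47163835 -0.39943949  0.014     ]
cpu proj in scene (np.float64(172.36588697180514), np.float64(188.21366367870726))
```

View pics/s_cpu.png

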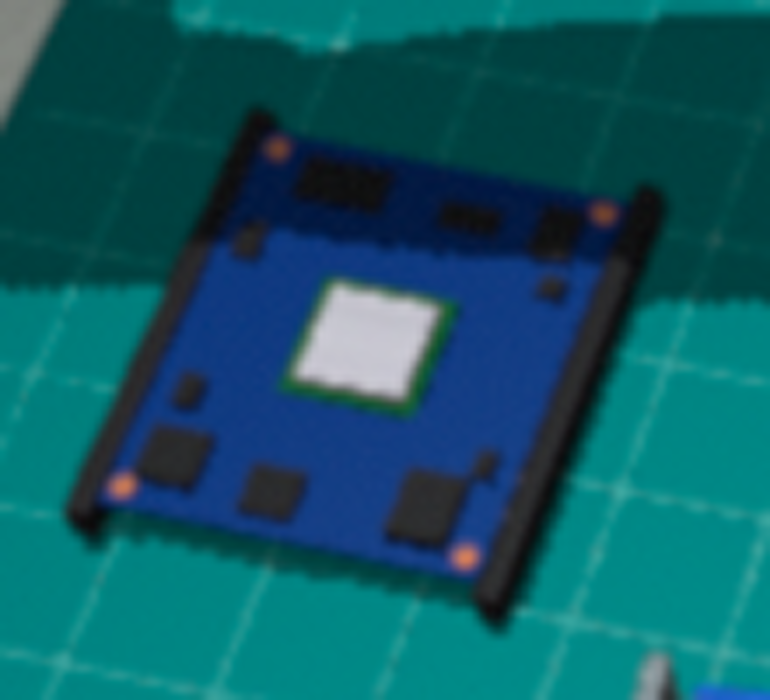

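Call:
{"name": "carry_out", "arguments": {
  "targets": [
    [[255,15,35,5,0.119],[255,15,35,5,0.119],[255,15,35,5,0.119],[255,15,35,0,0.119],[255,15,35,0,0.119],[255,15,35,0,0.119],[255,15,35,0,0.119],[255,15,35,0,0.119],[255,15,35,0,0.119],[255,15,35,0,0.119],[255,15,35,0,0.119],[255,15,35,0,0.119]]
  ],
  "newtons": 30
}}

```text
t: 1.35
ee_pos: [0.4328, -0.15, 0.2606]
ee_rot: [0.602, 0.798, 0.0, 0.0]
force: [0.1, -0.5, -0.7]
opening: -0.0001
```

Call:
{"name": "carry_out", "arguments": {
  "targets": [
    [[255,15,35,0,0.12],[255,15,35,0,0.12],[255,15,35,0,0.12],[255,15,35,0,0.12],[255,15,35,0,0.12],[255,15,35,0,0.12],[255,15,35,0,0.12],[255,15,35,0,0.12],[255,15,35,0,0.12],[255,0,10,0,0.12],[255,0,0,0,0],[255,0,0,0,0]]
  ]
}}

```text
t: 2.35
ee_pos: [0.5672, 0.1737, 0.26]
ee_rot: [0.049, 0.999, -0.0, -0.0]
force: [0.1, 0.2, -0.2]
opening: 0.0001
```

```bash
python3 - <<'E'
from h import *
say()
p=bot.snapshot('wrist');cv2.imwrite('pics/w1.png',p['color'])
E
```

```text
t 2.35 p [0.5672 0.1737 0.26  ] yaw of y-axis 1.4719 z [-0.001 -0.001 -1.   ] F [ 0.09  0.24 -0.24] op 0.0001
```

View pics/w1.png

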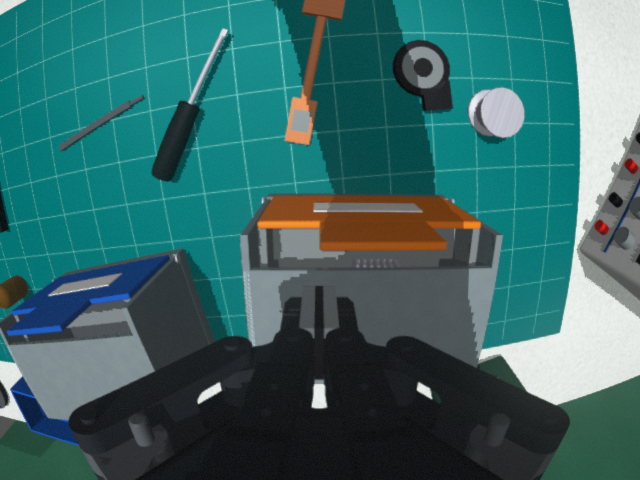

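```bash
python3 - <<'E'
from h import *
s=say();p=bot.snapshot('wrist')
U=np.array([.5645,.2165]);a=-.0968;ex=np.array([np.cos(a),np.sin(a)]);ey=np.array([-ex[1],ex[0]])
def un(X):return np.round(np.array([(X[:2]-U)@ex,(X[:2]-U)@ey])*1e3,1)
for n,u,v,z in [('tabL',320,249,.174),('tabR',447,247,.174),('roof fl',247,270,.146),('roof fr',500,268,.146),('sideL',243,237,.146),('sideR',503,233,.146)]:
    print(n,un(wonz(p,s,u,v,z)))
crop(p['color'],230,190,290,120,2.7,'pics/w1c.png')
E
```

```text
t 2.4 p [0.567  0.1729 0.2601] yaw of y-axis 1.4707 z [-0.001 -0.001 -1.   ] F [-0.32 -0.19 -0.07] op 0.0002
tabL [  5.6 -43.2]
tabR [ 4.9 37.7]
roof fl [ 31.1 -95.4]
roof fr [32.1 95.1]
sideL [  6.4 -96.6]
sideR [ 4.1 93.1]
```

View pics/w1c.png

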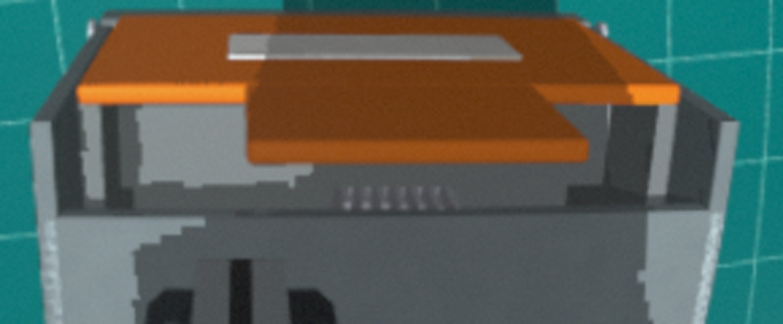

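Call:
{"name": "carry_out", "arguments": {
  "targets": [
    [[255,10,20,0,0],[255,10,21,0,0],[255,0,0,-30,0],[255,0,0,-30,0],[255,0,0,-15,0],[255,0,0,-5,0],[255,0,0,-5,0],[255,0,0,0,0],[255,0,0,0,0]]
  ]
}}

```text
t: 3.2
ee_pos: [0.5882, 0.2138, 0.1766]
ee_rot: [0.05, 0.999, 0.0, 0.001]
force: [-0.0, -0.2, 0.7]
opening: -0.0002
```

```bash
python3 - <<'E'
from h import *
say()
p=bot.snapshot('wrist');cv2.imwrite('pics/w2.png',p['color'])
E
```

```text
t 3.2 p [0.5882 0.2138 0.1766] yaw of y-axis 1.4717 z [ 0.002  0.    -1.   ] F [-0.04 -0.15  0.75] op -0.0002
```

View pics/w2.png

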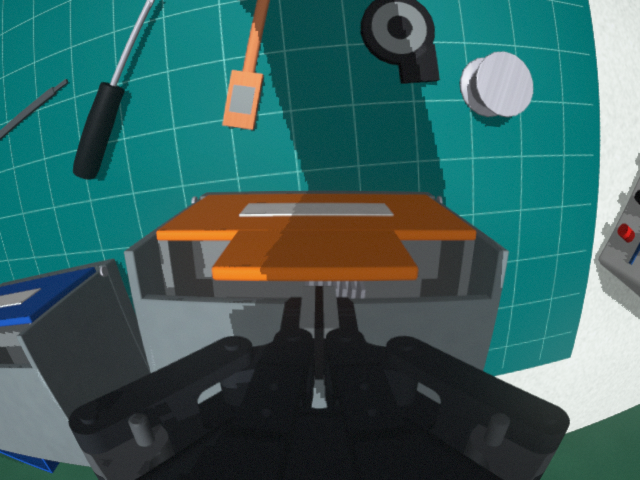

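Call:
{"name": "carry_out", "arguments": {
  "targets": [
    [[255,0,0,-4,0],[255,-4,0.4,0,0],[255,-4,0.4,0,0],[255,-6.7,0.6,-0.4,0],[255,-6.7,0.6,-0.4,0],[255,-6.7,0.6,-0.4,0],[255,-6.7,0.6,-0.4,0],[255,-6.5,0.6,-1.7,0],[255,-6.5,0.6,-1.7,0],[255,-6.5,0.6,-1.7,0],[255,-6.5,0.6,-1.7,0]]
  ]
}}

```text
t: 4.17
ee_pos: [0.5261, 0.2202, 0.1627]
ee_rot: [0.049, 0.999, 0.0, 0.0]
force: [5.0, -0.1, -1.9]
opening: -0.0003
```

```bash
python3 - <<'E'
from h import *
say()
p=bot.snapshot('wrist');cv2.imwrite('pics/w3.png',p['color'])
E
```

```text
t 4.17 p [0.5261 0.2202 0.1627] yaw of y-axis 1.4732 z [ 0.     0.001 -1.   ] F [ 4.98 -0.06 -1.88] op -0.0003
```

View pics/w3.png

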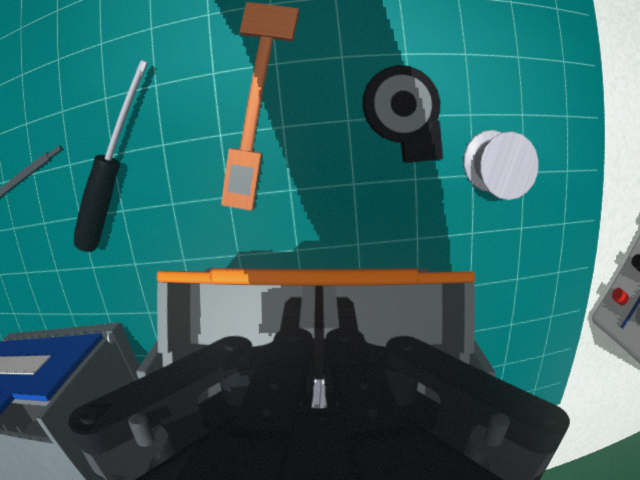

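The bin is tipping, with 5 N at the contact. I'll continue to the stop.

Call:
{"name": "carry_out", "arguments": {
  "targets": [
    [[255,-6,0.6,-2.9,0],[255,-6,0.6,-2.9,0],[255,-6,0.6,-2.9,0],[255,-6,0.6,-2.9,0],[255,-3.7,0.4,-2.5,0],[255,-3.7,0.4,-2.5,0],[255,-3,0.3,-2,0],[255,0,0,0,0],[255,0,0,0,0]]
  ]
}}

```text
t: 4.97
ee_pos: [0.4939, 0.223, 0.1453]
ee_rot: [0.049, 0.999, -0.0, 0.002]
force: [6.3, -1.6, 3.2]
opening: 0.0
```

```bash
python3 - <<'E'
from h import *
say()
p=bot.snapshot('wrist');cv2.imwrite('pics/w4.png',p['color'])
E
```

```text
t 4.97 p [0.4939 0.223  0.1453] yaw of y-axis 1.4726 z [ 0.004 -0.001 -1.   ] F [ 6.28 -1.58  3.17] op 0.0
```

View pics/w4.png

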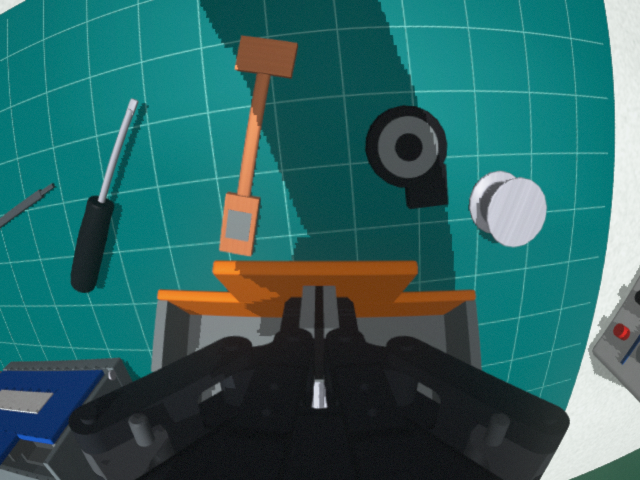

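Call:
{"name": "carry_out", "arguments": {
  "targets": [
    [[255,-2,0.2,-1,0],[255,-2,0.2,-1,0],[255,-1,0,-1,0],[255,0,0,0,0],[255,0,0,0,0]]
  ]
}}

```text
t: 5.43
ee_pos: [0.4936, 0.2232, 0.1452]
ee_rot: [0.05, 0.999, -0.001, 0.007]
force: [10.3, -5.4, 9.7]
opening: 0.0002
```

```bash
python3 - <<'E'
from h import *
say()
q=bot.snapshot('scene');crop(q['color'],340,180,140,130,5.5,'pics/s5.png')
E
```

```text
t 5.43 p [0.4936 0.2232 0.1452] yaw of y-axis 1.4715 z [ 0.014 -0.002 -1.   ] F [10.27 -5.38  9.72] op 0.0002
```

View pics/s5.png

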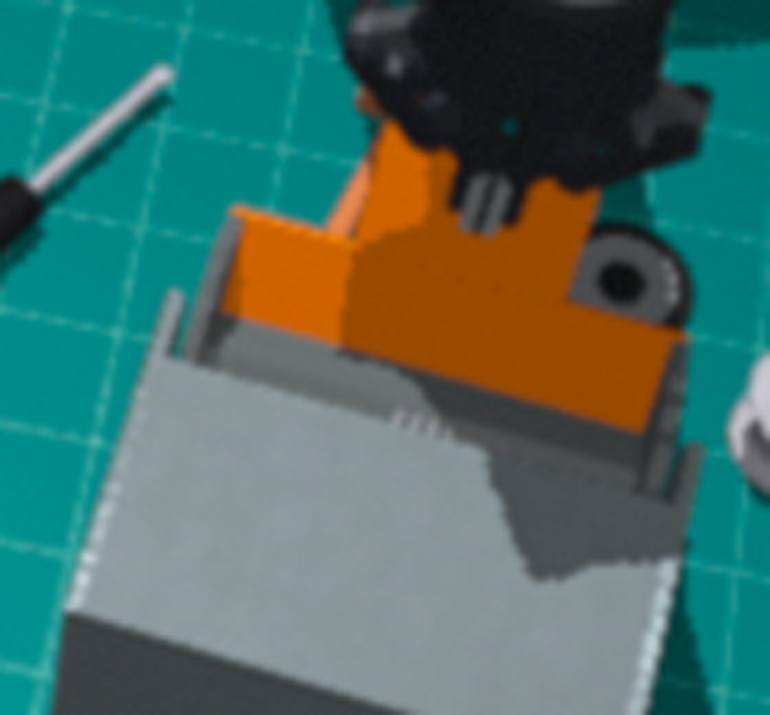

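The bin is at its stop: the force rose while the position held. I'll back off, rise, open the gripper and look.

Call:
{"name": "carry_out", "arguments": {
  "targets": [
    [[255,5,0,5,0],[255,3,0,25,0],[255,0,0,40,0],[100,10,-1,40,0],[0,20,-2,20,0],[0,20,-2,0,0],[0,0,0,0,0],[0,0,0,0,0],[0,0,0,0,0]]
  ]
}}

```text
t: 6.23
ee_pos: [0.5428, 0.2184, 0.2693]
ee_rot: [0.049, 0.999, -0.001, -0.003]
force: [-0.1, -1.1, -0.3]
opening: 0.0723
```

```bash
python3 - <<'E'
from h import *
say()
p=bot.snapshot('wrist');cv2.imwrite('pics/w5.png',p['color'])
p=bot.snapshot('top');crop(p['color'],160,155,130,100,6,'pics/t5.png')
E
```

```text
t 6.23 p [0.5428 0.2184 0.2693] yaw of y-axis 1.4731 z [-0.006 -0.001 -1.   ] F [-0.08 -1.13 -0.32] op 0.0723
```

View pics/w5.png

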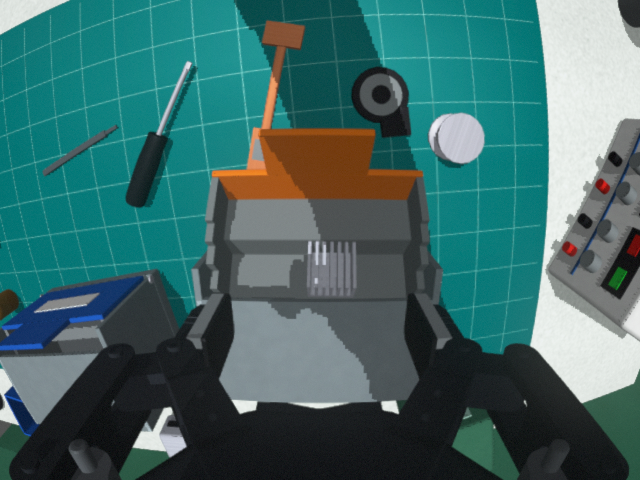

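View pics/t5.png

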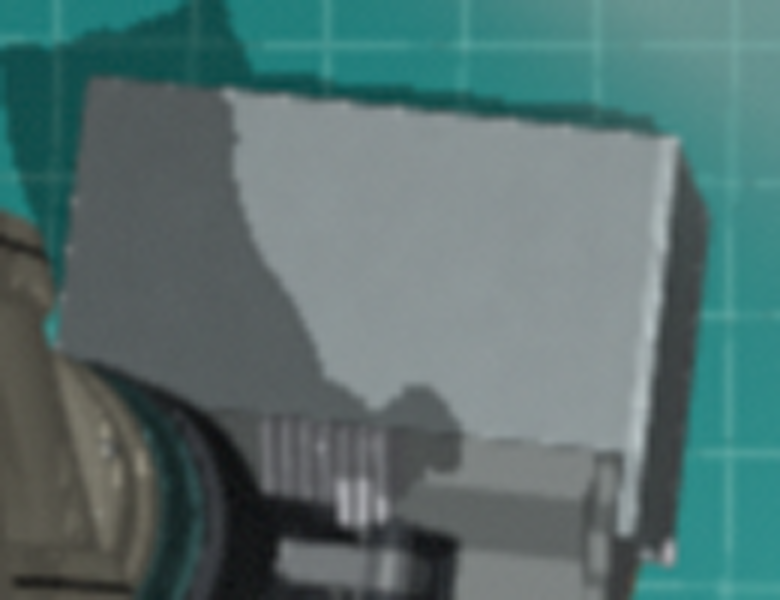

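```bash
cat >> h.py <<'E'
U=np.array([.5645,.2165]);a=-.0968;ex=np.array([np.cos(a),np.sin(a)]);ey=np.array([-ex[1],ex[0]])
def un(X):X=np.asarray(X);return np.round(np.array([(X[:2]-U)@ex,(X[:2]-U)@ey])*1e3,1)
def wo(x,y,z):return np.r_[U+ex*x/1e3+ey*y/1e3,z/1e3]
E
python3 - <<'E'
from h import *
s=say();p=bot.snapshot('wrist');crop(p['color'],190,110,260,200,3,'pics/w5c.png')
c,sn=np.cos(.7),np.sin(.7)
def B(x,y,z):return wo(x*c-z*sn,y,24+x*sn+z*c)
for n,X in dict(tabL=(3,-40,150),tabR=(3,40,150),step=(45,0,60),sinkfront=(45,0,57),sinkback=(85,0,57),panelL=(6,-86,100),roof=None).items():
    if X is None: X=wo(30,0,146)
    else: X=B(*X)
    print(n,np.round(wproj(p,s,X),1))
for u,v,z in[(307,242,.0966),(357,242,.0966),(308,297,.1223),(357,295,.1223)]:print(un(wonz(p,s,u,v,z)))
E
```

```text
t 6.33 p [0.543  0.2185 0.2696] yaw of y-axis 1.4734 z [-0.005 -0.001 -1.   ] F [0.11 0.36 0.23] op 0.0846
tabL [262.  130.7]
tabR [377.9 130.7]
step [319.9 237.6]
sinkfront [319.9 239. ]
sinkback [320.  284.3]
panelL [214.5 174.5]
roof [320.  299.2]
[  0.4 -11. ]
[ 0.4 31.8]
[39.9 -9.9]
[38.2 30.6]
```

View pics/w5c.png

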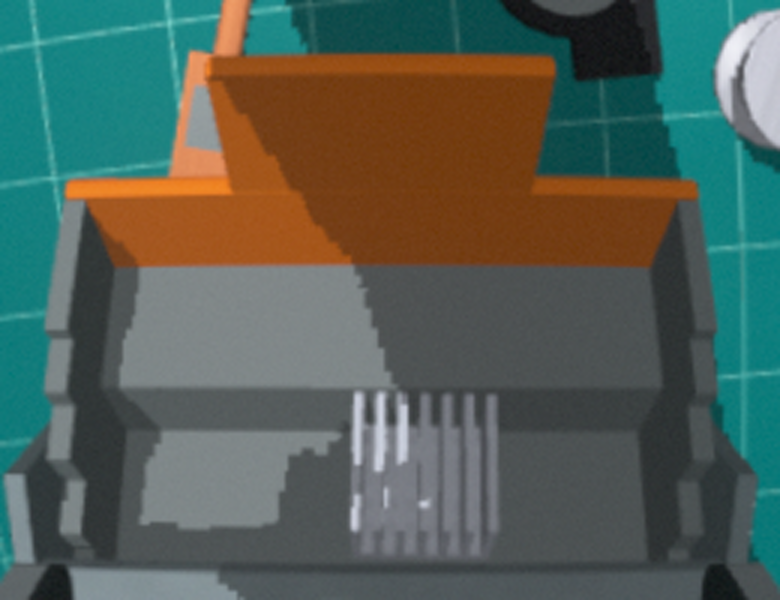

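Call:
{"name": "carry_out", "arguments": {
  "targets": [
    [[0,19,3.7,0,0],[0,19.5,3.7,-20,0],[0,0,0,-35,0],[0,0,0,-35,0],[0,0,0,-30,0],[0,0,0,-15,0],[0,0,0,-10,0],[0,0,0,0,0],[0,0,0,0,0]]
  ]
}}

```text
t: 7.13
ee_pos: [0.5834, 0.2263, 0.1264]
ee_rot: [0.049, 0.999, -0.0, -0.0]
force: [0.1, 0.8, 0.6]
opening: 0.0854
```

```bash
python3 - <<'E'
from h import *
s=say();print(un(s['ee_pos']))
p=bot.snapshot('wrist');cv2.imwrite('pics/w6.png',p['color'])
E
```

```text
t 7.13 p [0.5834 0.2263 0.1264] yaw of y-axis 1.4733 z [-0.001 -0.    -1.   ] F [0.08 0.79 0.56] op 0.0854
[17.8 11.5]
```

View pics/w6.png

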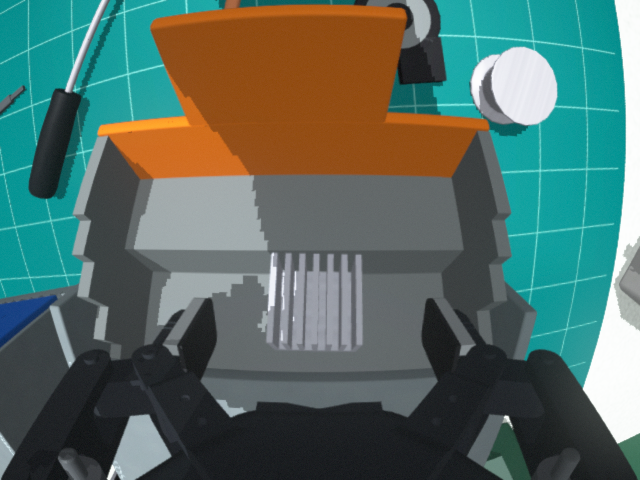

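The sink is centred between the fingers (u≈317, fingers at 215 and 423). I'll descend to the grasp.

Call:
{"name": "carry_out", "arguments": {
  "targets": [
    [[0,-2,0,-8,0],[0,0,0,-8,0],[0,0,0,-5,0],[0,0,0,-4,0],[0,0,0,0,0],[0,0,0,0,0]]
  ]
}}

```text
t: 7.68
ee_pos: [0.5814, 0.226, 0.1009]
ee_rot: [0.049, 0.999, -0.0, -0.0]
force: [-0.2, 0.2, 0.4]
opening: 0.0855
```

```bash
python3 - <<'E'
from h import *
s=say();print(un(s['ee_pos']))
p=bot.snapshot('wrist');cv2.imwrite('pics/w7.png',p['color'])
E
```

```text
t 7.68 p [0.5814 0.226  0.1009] yaw of y-axis 1.4729 z [-0.001 -0.    -1.   ] F [-0.16  0.22  0.39] op 0.0855
[15.9 11.1]
```

View pics/w7.png

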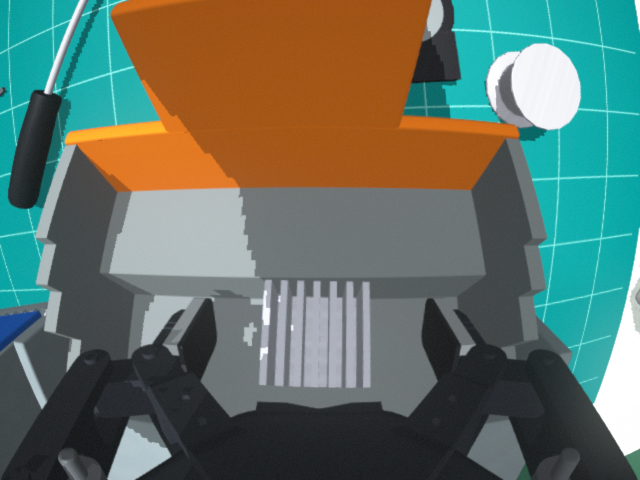

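No contact and it looks good. Closing at 40 N.

Call:
{"name": "carry_out", "arguments": {
  "targets": [
    [[80,0,0,0,0],[110,0,0,0,0],[140,0,0,0,0],[180,0,0,0,0],[255,0,0,0,0],[255,0,0,0,0],[255,0,0,0,0],[255,0,0,0,0]]
  ],
  "newtons": 40
}}

```text
t: 8.4
ee_pos: [0.582, 0.2262, 0.1017]
ee_rot: [0.049, 0.999, 0.0, 0.0]
force: [-0.7, -1.5, 3.2]
opening: 0.0389
```

```bash
python3 - <<'E'
from h import *
s=say();print(un(s['ee_pos']))
p=bot.snapshot('wrist');cv2.imwrite('pics/w8.png',p['color'])
E
```

```text
t 8.4 p [0.582  0.2262 0.1017] yaw of y-axis 1.473 z [ 0.001 -0.    -1.   ] F [-0.68 -1.45  3.24] op 0.0389
[16.5 11.3]
```

View pics/w8.png

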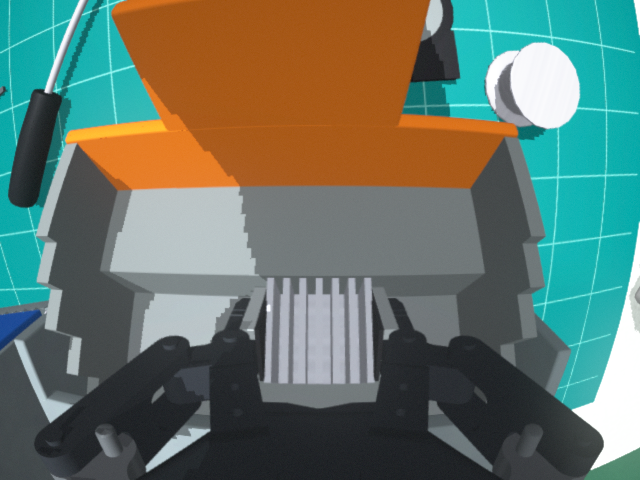

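Call:
{"name": "carry_out", "arguments": {
  "targets": [
    [[255,-3,0.3,5,0],[255,-4,0.4,6,0],[255,-4,0.4,6,0],[255,-5,0.5,7,0],[255,-6,0.6,8,0],[255,-8,0.8,8,0],[255,-10,1,8,0],[255,-8,0.8,10,0],[255,0,0,20,0],[255,0,0,30,0],[255,0,0,30,0],[255,0,0,0,0]]
  ]
}}

```text
t: 9.45
ee_pos: [0.5367, 0.2323, 0.2472]
ee_rot: [0.049, 0.999, 0.002, 0.006]
force: [2.7, 0.4, -0.0]
opening: 0.0395
```

```bash
python3 - <<'E'
from h import *
s=say();print(un(s['ee_pos']))
p=bot.snapshot('wrist');cv2.imwrite('pics/w9.png',p['color'])
q=bot.snapshot('scene');crop(q['color'],340,180,140,130,5.5,'pics/s9.png')
E
```

```text
t 9.45 p [0.5367 0.2323 0.2472] yaw of y-axis 1.4735 z [ 0.012  0.004 -1.   ] F [ 2.67  0.38 -0.03] op 0.0395
[-29.2  13.1]
```

View pics/w9.png

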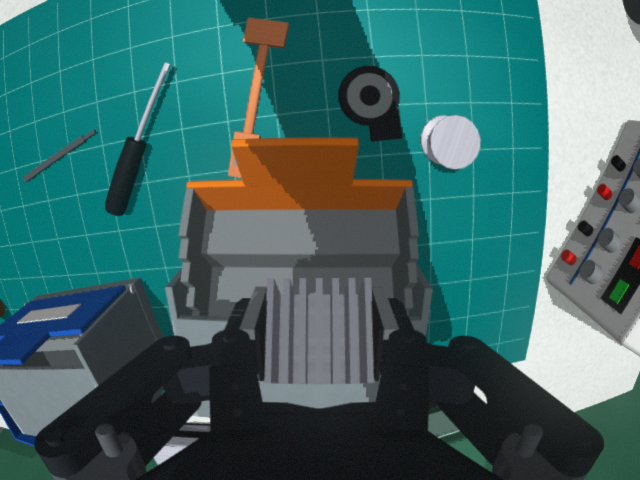

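View pics/s9.png

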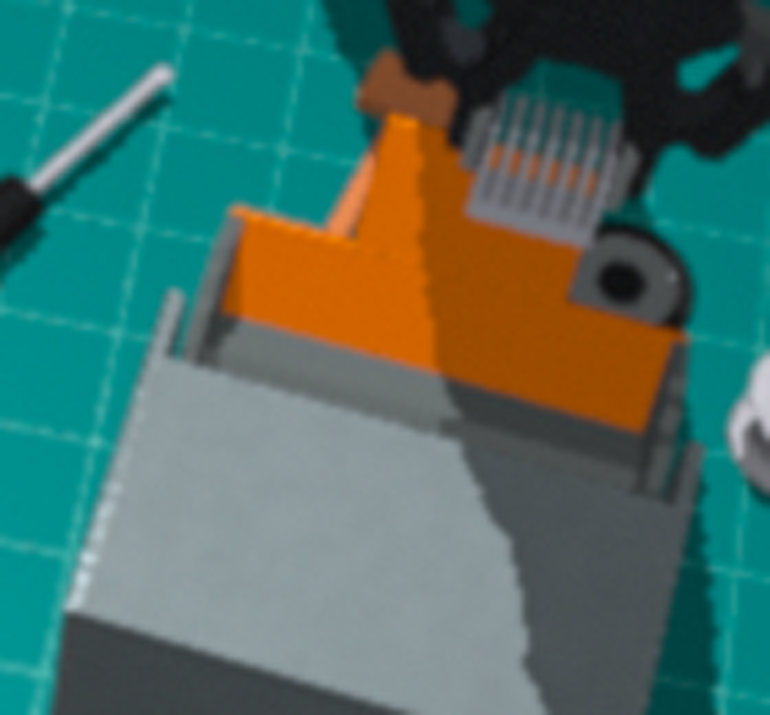

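Call:
{"name": "carry_out", "arguments": {
  "targets": [
    [[255,34,-7.6,0,0],[255,34,-7.7,0,0],[255,34,-7.7,-10,0],[255,0,0,-25,0],[255,0,0,-20,0],[255,0,0,-9,0],[255,0,0,0,0],[255,0,0,0,0]]
  ]
}}

```text
t: 10.22
ee_pos: [0.6344, 0.2073, 0.1751]
ee_rot: [0.049, 0.999, -0.001, -0.001]
force: [-1.3, -1.6, 2.7]
opening: 0.0394
```

```bash
python3 - <<'E'
from h import *
s=say();print(un(s['ee_pos']))
q=bot.snapshot('scene');crop(q['color'],340,180,140,150,5,'pics/s10.png')
E
```

```text
t 10.22 p [0.6344 0.2073 0.1751] yaw of y-axis 1.4729 z [-0.002 -0.002 -1.   ] F [-1.29 -1.58  2.65] op 0.0394
[70.5 -2.4]
```

View pics/s10.png

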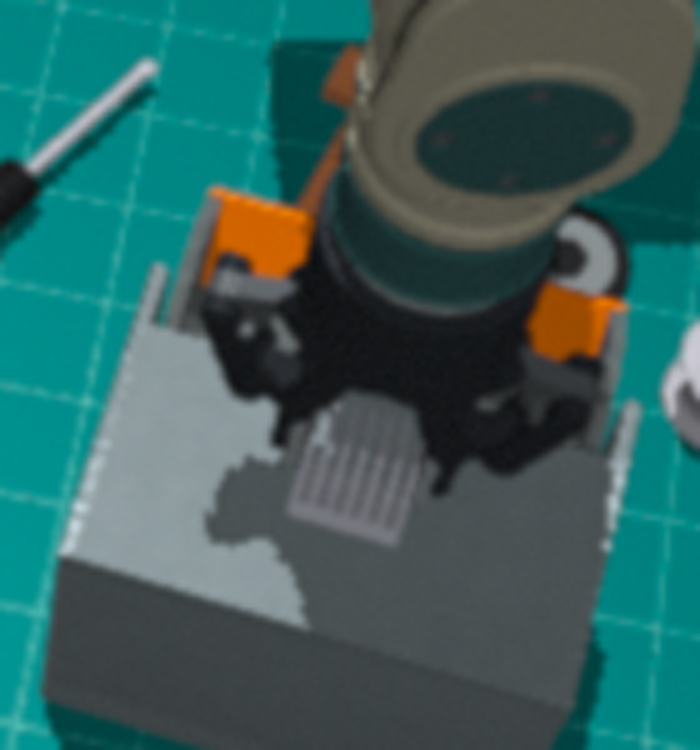

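Call:
{"name": "carry_out", "arguments": {
  "targets": [
    [[255,2,0,-2,0],[255,3,-0.3,-1,0],[255,3,-0.3,-1,0],[255,3,-0.3,-1,0],[255,3,-0.3,0,0],[255,0,0,0,0]]
  ]
}}

```text
t: 10.77
ee_pos: [0.6463, 0.2071, 0.1729]
ee_rot: [0.049, 0.999, 0.0, -0.003]
force: [-11.0, -1.1, 16.3]
opening: 0.0395
```

```bash
python3 - <<'E'
from h import *
s=say();print(un(s['ee_pos']))
p=bot.snapshot('wrist');cv2.imwrite('pics/w11.png',p['color'])
E
```

```text
t 10.77 p [0.6463 0.2071 0.1729] yaw of y-axis 1.4737 z [-0.006  0.001 -1.   ] F [-10.96  -1.14  16.35] op 0.0395
[82.4 -1.4]
```

View pics/w11.png

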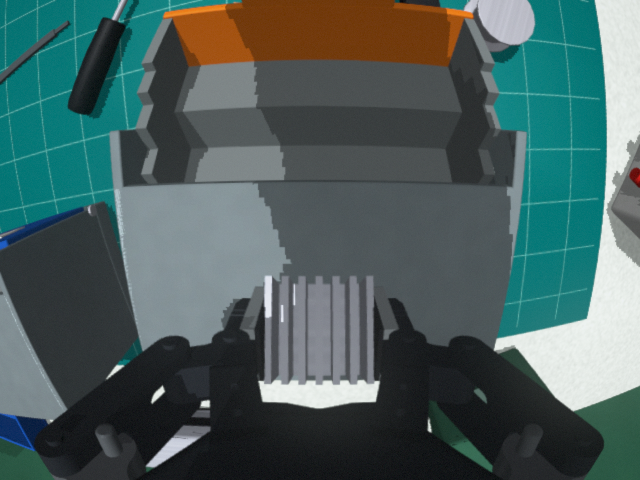

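Call:
{"name": "carry_out", "arguments": {
  "targets": [
    [[255,-1,0,1,0],[255,-1,0,1,0],[255,0,0,0,0]]
  ],
  "newtons": 20
}}

```text
t: 11.07
ee_pos: [0.6461, 0.2071, 0.1731]
ee_rot: [0.049, 0.999, 0.0, -0.001]
force: [-5.7, -1.6, 8.4]
opening: 0.0395
```

Call:
{"name": "carry_out", "arguments": {
  "targets": [
    [[255,-1,0,0.7,0],[120,0,0,0,0],[110,0,0,0,0],[100,0,0,0,0],[90,0,0,0,0],[60,0,0,0,0],[0,0,0,0,0],[0,0,0,0,0],[0,0,0,0,0],[0,0,0,0,0]]
  ]
}}

```text
t: 11.9
ee_pos: [0.6468, 0.2067, 0.173]
ee_rot: [0.049, 0.999, -0.0, 0.0]
force: [-0.7, 0.3, -0.0]
opening: 0.0852
```

```bash
python3 - <<'E'
from h import *
s=say();print(un(s['ee_pos']))
p=bot.snapshot('wrist');cv2.imwrite('pics/w12.png',p['color'])
E
```

```text
t 11.9 p [0.6468 0.2067 0.173 ] yaw of y-axis 1.4729 z [ 0. -0. -1.] F [-0.68  0.32 -0.01] op 0.0852
[82.9 -1.8]
```

View pics/w12.png

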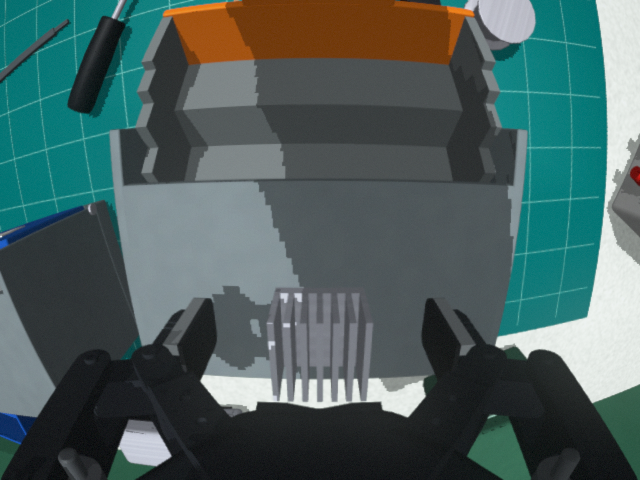

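```bash
python3 - <<'E'
from h import *
s=say();p=bot.snapshot('wrist');crop(p['color'],220,260,200,160,4,'pics/w12c.png')
for x,y,h in [(80,0,0)]:
    pass
print('front base',un(wonz(p,s,274,289,.146)),un(wonz(p,s,362,289,.146)))
for v in(317,322,400):print(v,un(wonz(p,s,268,v,.178)),un(wonz(p,s,373,v,.178)))
q=bot.snapshot('scene');crop(q['color'],340,180,140,150,5,'pics/s12.png')
E
```

```text
t 11.95 p [0.6468 0.2067 0.1731] yaw of y-axis 1.473 z [ 0.  0. -1.] F [ 1.04 -0.18 -0.77] op 0.0854
front base [ 81.  -23.3] [81.  17.6]
317 [ 77.8 -21.9] [77.9 18.3]
322 [ 80.  -22.1] [80.1 18.4]
400 [120.9 -24.9] [121.1  21.4]
```

View pics/w12c.png

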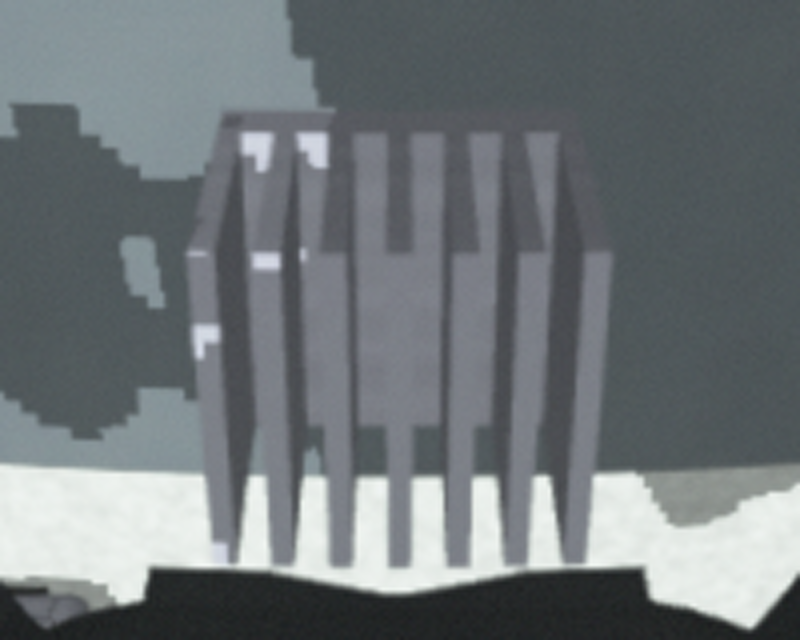

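View pics/s12.png

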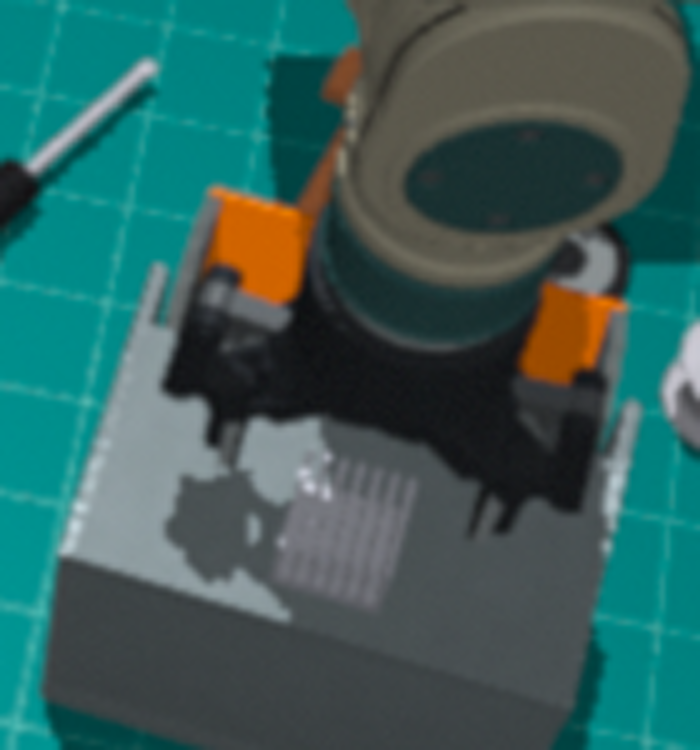

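The sink stands flat and square on the roof, centred at about x = 100.5 mm in the unit frame. I'll move 17.5 mm further in and regrasp it upright.

Call:
{"name": "carry_out", "arguments": {
  "targets": [
    [[0,6,-0.6,0,0],[0,6,-0.6,0,0],[0,5.5,-0.5,-4,0],[0,0,0,-6,0],[0,0,0,0,0],[80,0,0,0,0],[110,0,0,0,0],[140,0,0,0,0],[200,0,0,0,0],[255,0,0,0,0],[255,0,0,0,0],[255,0,0,0,0]]
  ],
  "newtons": 40
}}

```text
t: 13.05
ee_pos: [0.6643, 0.2051, 0.1634]
ee_rot: [0.049, 0.999, 0.0, 0.0]
force: [-0.4, -0.3, 1.7]
opening: 0.0395
```

```bash
python3 - <<'E'
from h import *
s=say();print(un(s['ee_pos']))
p=bot.snapshot('wrist');cv2.imwrite('pics/w13.png',p['color'])
E
```

```text
t 13.05 p [0.6643 0.2051 0.1634] yaw of y-axis 1.4731 z [ 0.001  0.    -1.   ] F [-0.39 -0.33  1.65] op 0.0395
[100.5  -1.7]
```

View pics/w13.png

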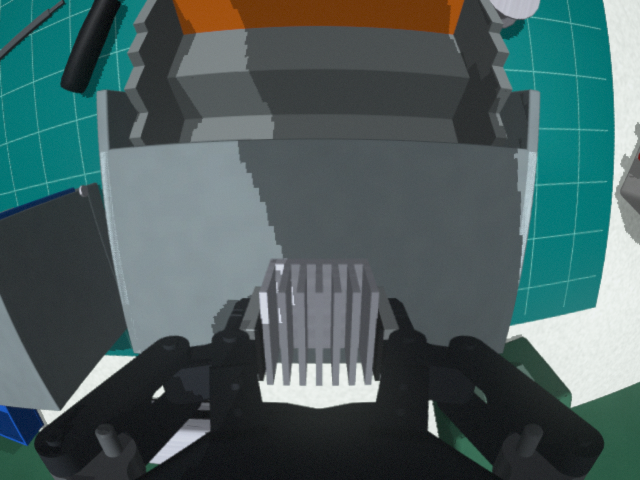

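```bash
python3 - <<'E'
from h import *
s=say();p=bot.snapshot('wrist');crop(p['color'],220,240,200,160,4,'pics/w13c.png')
E
```

```text
t 13.1 p [0.6644 0.2051 0.1634] yaw of y-axis 1.4731 z [ 0.001  0.    -1.   ] F [-0.33  0.09  0.58] op 0.0394
```

View pics/w13c.png

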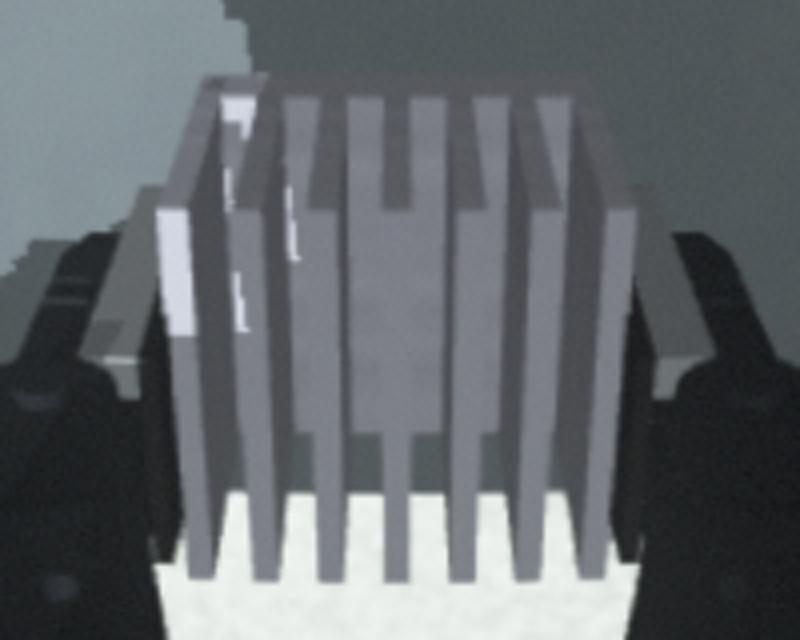

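Call:
{"name": "carry_out", "arguments": {
  "targets": [
    [[255,0,0,10,0],[255,0,0,25,0],[255,0,0,30,0],[255,-6,-18,25,0],[255,-12,-35,0,0.01],[255,-12,-35,0,0.01],[255,-12,-35,0,0.01],[255,-12,-35,0,0.01],[255,-12,-35,0,0.01],[255,-12,-35,0,0.01],[255,-12,-35,0,0.01],[255,-12,-35,0,0.01]]
  ]
}}

```text
t: 14.15
ee_pos: [0.5612, -0.0944, 0.2535]
ee_rot: [0.009, 1.0, -0.0, 0.0]
force: [0.9, -0.2, -1.2]
opening: 0.0394
```

Call:
{"name": "carry_out", "arguments": {
  "targets": [
    [[255,-14,-35,0,0.008],[255,-14,-35,0,0],[255,-14,-35,0,0],[255,-14,-35,0,0],[255,-14,-35,0,0],[255,-14,-35,0,0],[255,-6,-15,0,0],[255,0,0,0,0],[255,0,0,0,0]]
  ]
}}

```text
t: 14.9
ee_pos: [0.4717, -0.3186, 0.2532]
ee_rot: [0.006, 1.0, 0.0, -0.0]
force: [0.1, 1.0, -2.0]
opening: 0.0394
```

```bash
python3 - <<'E'
from h import *
s=say()
p=bot.snapshot('wrist');cv2.imwrite('pics/w14.png',p['color'])
E
```

```text
t 14.9 p [ 0.4717 -0.3186  0.2532] yaw of y-axis 1.5588 z [-0.     0.001 -1.   ] F [ 0.08  1.01 -1.98] op 0.0394
```

View pics/w14.png

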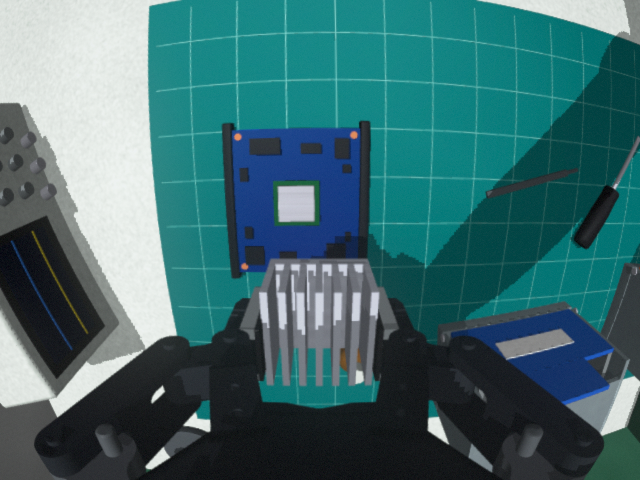

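```bash
python3 - <<'E'
from h import *
s=say();p=bot.snapshot('wrist')
im=p['color'];h=cv2.cvtColor(im,cv2.COLOR_BGR2HSV)
sub=im[175:230,265:330];m=((sub[...,2]>110)).astype(np.uint8)*255
n,l,st,ce=cv2.connectedComponentsWithStats(m);i=1+st[1:,4].argmax();u=ce[i]+[265,175];print(st[i],u)
k=max(cv2.findContours(m,0,1)[0],key=cv2.contourArea);print(cv2.minAreaRect(k))
c=wonz(p,s,*u,.018);print('cpu wrist',c)
crop(im,215,115,170,170,4,'pics/w14c.png')
zb=s['ee_pos'][2]-.0174
for uv in[(272,259.2),(368.5,259.2)]:print('base front corner rel TCP',wonz(p,s,*uv,zb)-s['ee_pos'])
for uv in[(259.5,292),(378.5,292)]:print('top front corner rel TCP',wonz(p,s,*uv,zb+.032)-s['ee_pos'])
t=bot.snapshot('top');crop(t['color'],440,240,90,90,6,'pics/t14.png')
# board screws, wrist
E
```

```text
t 14.95 p [ 0.4721 -0.3177  0.2532] yaw of y-axis 1.5604 z [-0.     0.001 -1.   ] F [-0.34 -0.28 -1.46] op 0.0395
[  12   10   37   36 1320] [295.10833333 202.46742424]
((30.0, 27.5), (35.0, 36.0), 90.0)
cpu wrist [ 0.47314884 -0.34174172  0.018     ]
base front corner rel TCP [-0.02062246 -0.0201712  -0.0174    ]
base front corner rel TCP [-0.02015291  0.02061005 -0.0174    ]
top front corner rel TCP [-0.02065744 -0.02077008  0.0146    ]
top front corner rel TCP [-0.02018752  0.02003506  0.0146    ]
```

View pics/w14c.png

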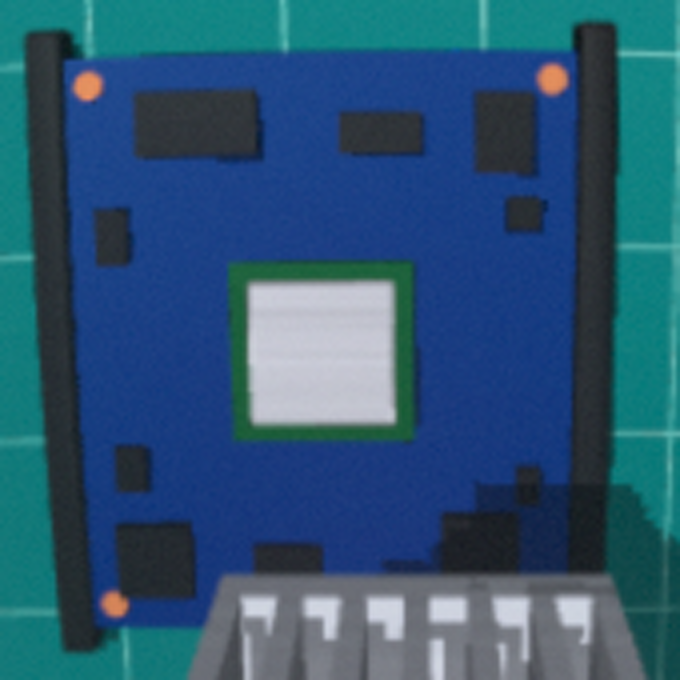

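The CPU is at (0.473, -0.342), and the top and wrist cameras agree. The sink is centred on the TCP. I'll shift across and descend.

Call:
{"name": "carry_out", "arguments": {
  "targets": [
    [[255,1,-12,0,0],[255,0,-12,-20,0],[255,0,0,-35,0],[255,0,0,-40,0],[255,0,0,-40,0],[255,0,0,-30,0],[255,0,0,-20,0],[255,0,0,-10,0],[255,0,0,-5,0],[255,0,0,0,0],[255,0,0,0,0]]
  ]
}}

```text
t: 15.97
ee_pos: [0.4745, -0.3428, 0.0543]
ee_rot: [0.005, 1.0, -0.001, 0.001]
force: [0.3, -0.4, -0.3]
opening: 0.0391
```

```bash
python3 - <<'E'
from h import *
s=say()
p=bot.snapshot('wrist');cv2.imwrite('pics/w15.png',p['color'])
E
```

```text
t 15.97 p [ 0.4745 -0.3428  0.0543] yaw of y-axis 1.5615 z [ 0.002 -0.002 -1.   ] F [ 0.29 -0.37 -0.26] op 0.0391
```

View pics/w15.png

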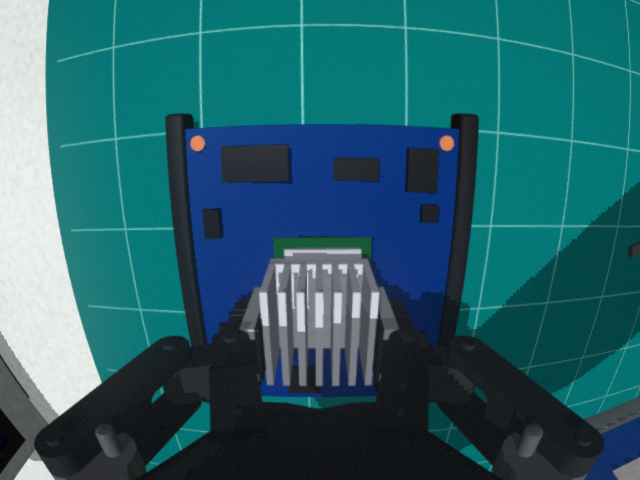

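```bash
python3 - <<'E'
from h import *
s=say();p=bot.snapshot('wrist');im=p['color']
for uv in[(284,249.5),(361.5,249.5)]:print(wonz(p,s,*uv,.018))
crop(im,250,220,150,120,5,'pics/w15c.png')
E
```

```text
t 16.02 p [ 0.4747 -0.3431  0.0549] yaw of y-axis 1.5613 z [ 0.003 -0.002 -1.   ] F [-0.3   0.03 -0.46] op 0.0396
[ 0.45669924 -0.36010268  0.018     ]
[ 0.45704762 -0.32340804  0.018     ]
```

View pics/w15c.png

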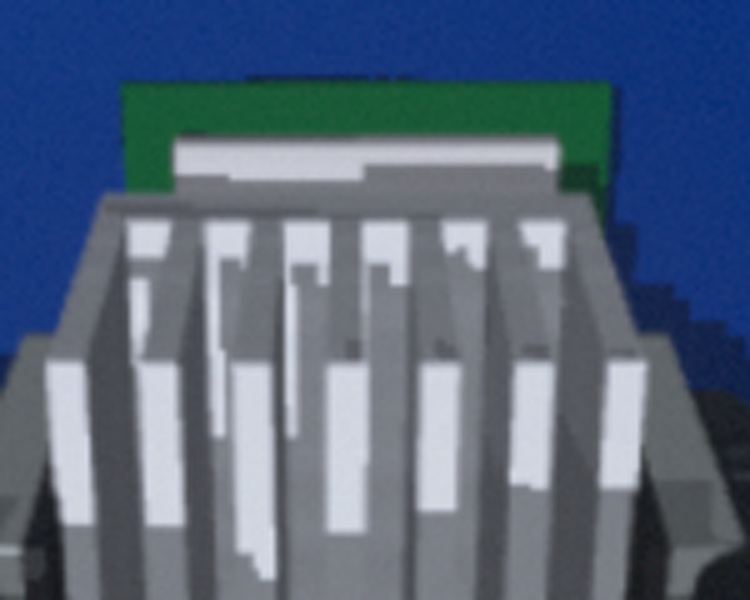

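Call:
{"name": "carry_out", "arguments": {
  "targets": [
    [[255,-0.5,1.3,-6,0],[255,0,0,-5,0],[255,0,0,-4,0],[255,0,0,-2,0],[255,0,0,0,0],[255,0,0,0,0]]
  ]
}}

```text
t: 16.57
ee_pos: [0.4726, -0.3406, 0.0358]
ee_rot: [0.005, 1.0, 0.0, -0.0]
force: [-0.1, 0.9, -1.5]
opening: 0.0395
```

Call:
{"name": "carry_out", "arguments": {
  "targets": [
    [[255,0,0,-0.5,0],[255,0,0,0,0],[255,0,0,0,0]]
  ]
}}

```text
t: 16.82
ee_pos: [0.4727, -0.3406, 0.0355]
ee_rot: [0.005, 1.0, 0.0, -0.0]
force: [0.1, 0.1, -0.6]
opening: 0.0396
```

```bash
python3 - <<'E'
from h import *
s=say();p=bot.snapshot('wrist');im=p['color']
crop(im,250,200,150,120,5,'pics/w16c.png')
E
```

```text
t 16.82 p [ 0.4727 -0.3406  0.0355] yaw of y-axis 1.561 z [-0.  0. -1.] F [ 0.07  0.13 -0.64] op 0.0396
```

View pics/w16c.png

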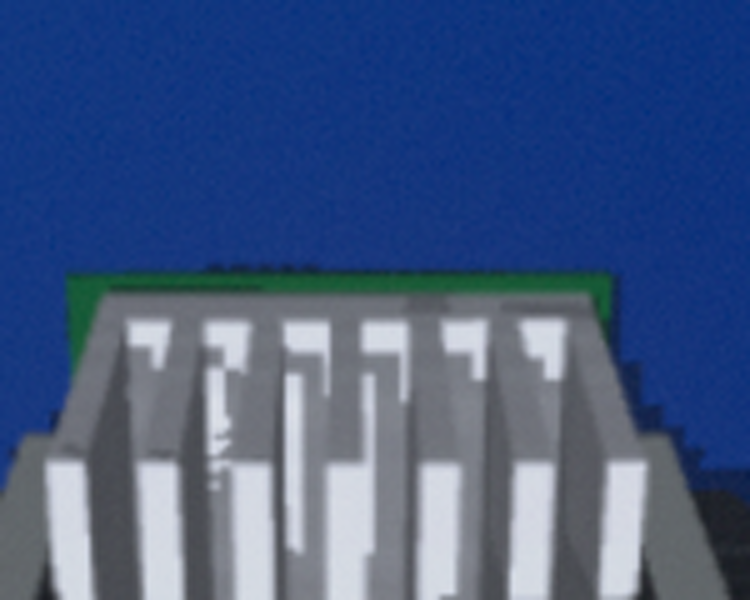

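Call:
{"name": "carry_out", "arguments": {
  "targets": [
    [[255,0,-0.8,-0.5,0],[255,0,0,-0.5,0],[255,0,0,0,0]]
  ]
}}

```text
t: 17.12
ee_pos: [0.4728, -0.341, 0.0354]
ee_rot: [0.005, 1.0, 0.001, 0.0]
force: [-1.0, 3.4, 5.0]
opening: 0.0396
```

Contact at 5 N. I'll ease off slightly and open.

Call:
{"name": "carry_out", "arguments": {
  "targets": [
    [[255,0,0,0.3,0],[125,0,0,0,0],[118,0,0,0,0],[105,0,0,0,0],[85,0,0,0,0],[60,0,0,0,0],[30,0,0,0,0],[30,0,0,0,0],[30,0,0,0,0]]
  ],
  "newtons": 20
}}

```text
t: 17.87
ee_pos: [0.4727, -0.3415, 0.0348]
ee_rot: [0.005, 1.0, 0.0, -0.0]
force: [-0.3, 0.5, -0.7]
opening: 0.0752
```

```bash
python3 - <<'E'
from h import *
s=say();p=bot.snapshot('wrist');im=p['color'];cv2.imwrite('pics/w17.png',im)
E
```

```text
t 17.87 p [ 0.4727 -0.3415  0.0348] yaw of y-axis 1.5609 z [-0.  0. -1.] F [-0.34  0.51 -0.71] op 0.0752
```

View pics/w17.png

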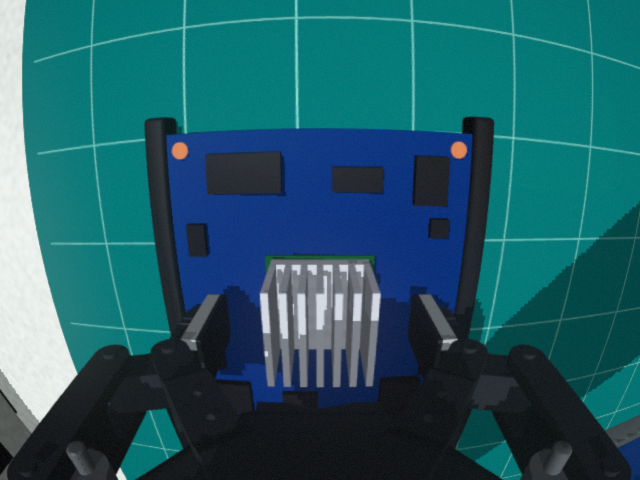

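Released and centred. I'll rise straight up, then check from above.

Call:
{"name": "carry_out", "arguments": {
  "targets": [
    [[30,0,0,5,0],[30,0,0,15,0],[30,0,0,30,0],[30,0,0,40,0],[30,0,0,40,0],[30,0,0,40,0],[30,0,0,40,0],[30,0,20,10,0],[30,0,20,0,0],[30,0,0,0,0]]
  ]
}}

```text
t: 18.75
ee_pos: [0.473, -0.2993, 0.2573]
ee_rot: [0.004, 1.0, -0.0, 0.001]
force: [0.3, -0.4, -1.1]
opening: 0.0752
```

```bash
python3 - <<'E'
from h import *
s=say();p=bot.snapshot('wrist');im=p['color'];cv2.imwrite('pics/w18.png',im);crop(im,180,100,200,160,4,'pics/w18c.png')
p=bot.snapshot('scene');crop(p['color'],120,140,110,100,7,'pics/s18.png')
E
```

```text
t 18.75 p [ 0.473  -0.2993  0.2573] yaw of y-axis 1.5629 z [ 0.003 -0.    -1.   ] F [ 0.34 -0.36 -1.12] op 0.0752
```

View pics/w18c.png

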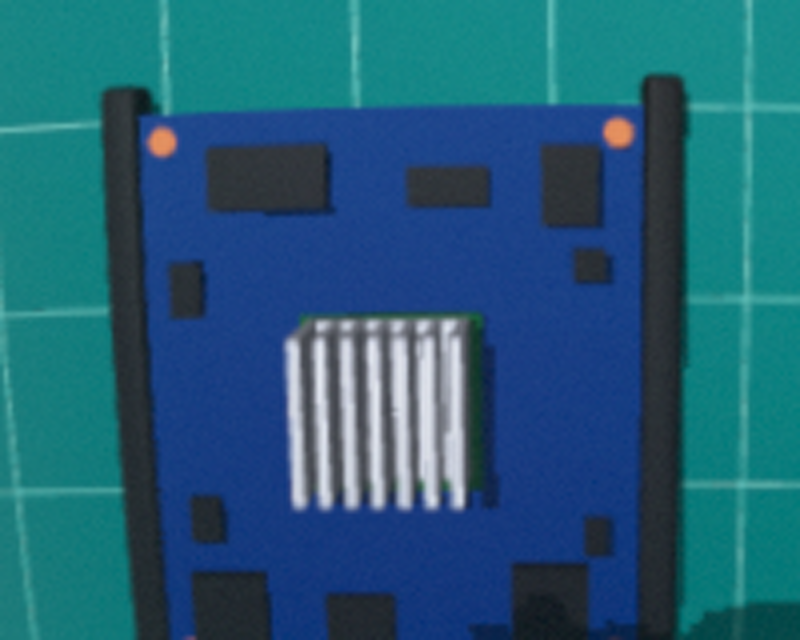

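View pics/s18.png

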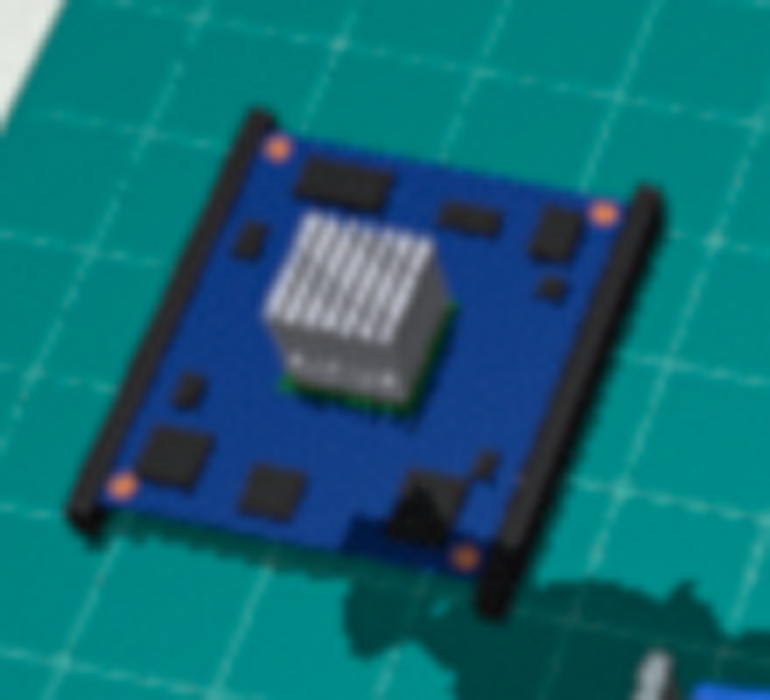

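Call:
{"name": "carry_out", "arguments": {
  "targets": [
    [[255,-2,35,0,-0.008],[255,-2,35,0,-0.01],[255,-2,35,0,-0.01],[255,-2,35,0,-0.01],[255,-2,35,0,-0.01],[255,-2,35,0,-0.01],[255,-2,35,0,-0.01],[255,-2,35,0,-0.01],[255,-2,35,0,-0.01],[255,-2,35,0,0],[255,-2,35,0,0],[255,-2,35,0,0]]
  ],
  "newtons": 30
}}

```text
t: 19.85
ee_pos: [0.4485, 0.1197, 0.2542]
ee_rot: [0.049, 0.999, -0.0, -0.0]
force: [1.1, 0.1, 0.1]
opening: 0.0003
```

Call:
{"name": "carry_out", "arguments": {
  "targets": [
    [[255,-3,35,0,0],[255,-3,35,0,0],[255,-3,35,0,0],[255,0,0,0,0],[255,0,0,0,0]]
  ]
}}

```text
t: 20.27
ee_pos: [0.4396, 0.2245, 0.254]
ee_rot: [0.047, 0.999, -0.001, -0.001]
force: [0.7, -0.2, 0.1]
opening: 0.0002
```

```bash
python3 - <<'E'
from h import *
s=say();print(un(s['ee_pos']),wo(-125,0,0));p=bot.snapshot('wrist');im=p['color'];cv2.imwrite('pics/w19.png',im)
E
```

```text
t 20.27 p [0.4396 0.2245 0.254 ] yaw of y-axis 1.4761 z [-0.001 -0.001 -1.   ] F [ 0.7  -0.18  0.14] op 0.0002
[-125.1   -4.1] [0.44008518 0.22858111 0.        ]
```

View pics/w19.png

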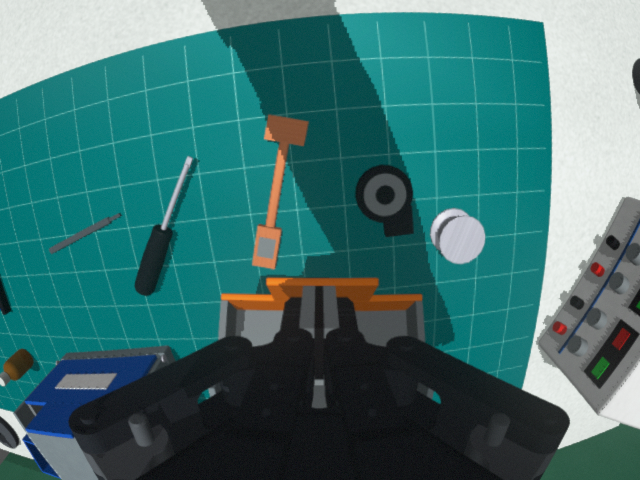

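Call:
{"name": "carry_out", "arguments": {
  "targets": [
    [[255,-4,4,0,0],[255,0,0,-35,0],[255,0,0,-35,0],[255,0,0,-30,0],[255,0,0,-15,0],[255,0,0,0,0],[255,0,0,0,0]]
  ]
}}

```text
t: 20.9
ee_pos: [0.4351, 0.2261, 0.1392]
ee_rot: [0.05, 0.999, -0.001, -0.001]
force: [-0.3, 0.2, -0.3]
opening: -0.0002
```

```bash
python3 - <<'E'
from h import *
s=say();print(un(s['ee_pos']));p=bot.snapshot('wrist');im=p['color'];cv2.imwrite('pics/w20.png',im)
E
```

```text
t 20.9 p [0.4351 0.2261 0.1392] yaw of y-axis 1.4709 z [-0.002 -0.001 -1.   ] F [-0.33  0.21 -0.33] op -0.0002
[-129.7   -2.9]
```

View pics/w20.png

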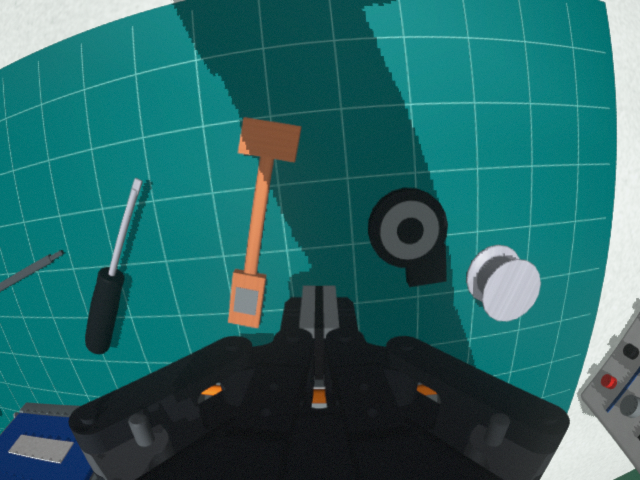

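Call:
{"name": "carry_out", "arguments": {
  "targets": [
    [[255,9,-0.9,0,0],[255,9,-0.9,0,0],[255,7,-0.7,2,0],[255,7,-0.7,3.5,0],[255,7,-0.7,3.5,0],[255,7,-0.7,3.5,0],[255,7,-0.7,3.5,0],[255,7,-0.7,3,0],[255,7,-0.7,2,0],[255,7,-0.7,2,0],[255,7,-0.7,2,0],[255,7,-0.7,1,0]]
  ]
}}

```text
t: 21.95
ee_pos: [0.5249, 0.2187, 0.1661]
ee_rot: [0.049, 0.999, 0.0, 0.0]
force: [-1.4, 0.6, 1.5]
opening: 0.0001
```

```bash
python3 - <<'E'
from h import *
s=say();print(un(s['ee_pos']));p=bot.snapshot('wrist');im=p['color'];cv2.imwrite('pics/w21.png',im)
E
```

```text
t 21.95 p [0.5249 0.2187 0.1661] yaw of y-axis 1.4729 z [ 0.001  0.    -1.   ] F [-1.37  0.6   1.51] op 0.0001
[-39.7  -1.6]
```

View pics/w21.png

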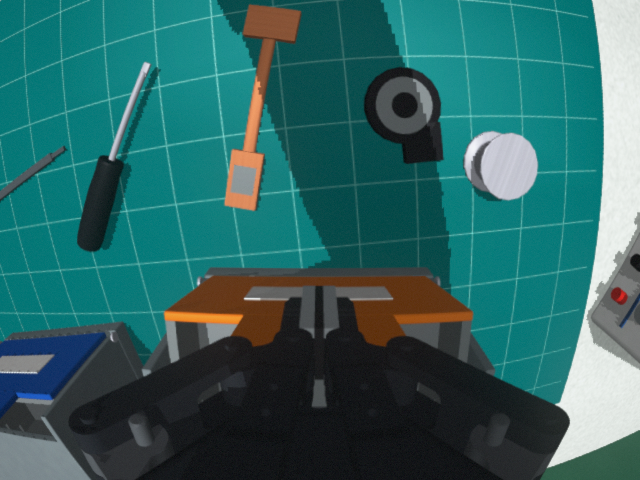

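Call:
{"name": "carry_out", "arguments": {
  "targets": [
    [[255,6,-0.6,1,0],[255,6,-0.6,1,0],[255,5,-0.5,0,0],[255,4,-0.4,0,0],[255,3,-0.3,0,0],[255,3,-0.3,0,0],[255,2,-0.2,0,0],[255,0,0,0,0],[255,0,0,0,0]]
  ]
}}

```text
t: 22.75
ee_pos: [0.5531, 0.2158, 0.1678]
ee_rot: [0.049, 0.999, -0.0, 0.0]
force: [0.6, 0.1, -0.3]
opening: 0.0003
```

```bash
python3 - <<'E'
from h import *
s=say();print(un(s['ee_pos']))
E
```

```text
t 22.75 p [0.5531 0.2158 0.1678] yaw of y-axis 1.4729 z [ 0.001 -0.    -1.   ] F [ 0.6   0.09 -0.26] op 0.0003
[-11.3  -1.8]
```

Call:
{"name": "carry_out", "arguments": {
  "targets": [
    [[255,2,-0.2,0,0],[255,2,-0.2,0,0],[255,1,0,0,0],[255,0,0,0,0],[255,0,0,0,0]]
  ]
}}

```text
t: 23.17
ee_pos: [0.5543, 0.2157, 0.1677]
ee_rot: [0.048, 0.999, 0.0, -0.003]
force: [-8.7, 0.4, 6.4]
opening: -0.0001
```

```bash
python3 - <<'E'
from h import *
s=say();print(un(s['ee_pos']))
E
```

```text
t 23.17 p [0.5543 0.2157 0.1677] yaw of y-axis 1.4738 z [-0.007  0.    -1.   ] F [-8.66  0.38  6.43] op -0.0001
[-10.1  -1.8]
```

Call:
{"name": "carry_out", "arguments": {
  "targets": [
    [[255,2,-0.2,0,0],[255,1,0,0,0],[255,0,0,0,0],[255,0,0,0,0]]
  ]
}}

```text
t: 23.5
ee_pos: [0.5544, 0.2156, 0.1677]
ee_rot: [0.048, 0.999, 0.0, -0.006]
force: [-15.7, 1.3, 11.2]
opening: 0.0001
```

Call:
{"name": "carry_out", "arguments": {
  "targets": [
    [[255,-6,0.6,0,0],[255,-10,1,0,0],[255,-25,2.5,5,0],[255,-25,2.5,20,0],[255,-25,2.5,30,0],[255,0,0,30,0],[255,0,0,0,0],[255,0,0,0,0]]
  ]
}}

```text
t: 24.17
ee_pos: [0.4713, 0.225, 0.2554]
ee_rot: [0.049, 0.999, 0.001, 0.003]
force: [0.5, -0.2, 0.1]
opening: -0.0005
```

```bash
python3 - <<'E'
from h import *
s=say();print(un(s['ee_pos']));p=bot.snapshot('wrist');cv2.imwrite('pics/w22.png',p['color'])
q=bot.snapshot('scene');cv2.imwrite('pics/s22.png',q['color']);crop(q['color'],340,220,140,130,5.5,'pics/s22c.png')
t=bot.snapshot('top');cv2.imwrite('pics/t22.png',t['color'])
E
```

```text
t 24.17 p [0.4713 0.225  0.2554] yaw of y-axis 1.4734 z [ 0.007  0.002 -1.   ] F [ 0.45 -0.21  0.14] op -0.0005
[-93.6  -0.5]
```

View pics/s22c.png

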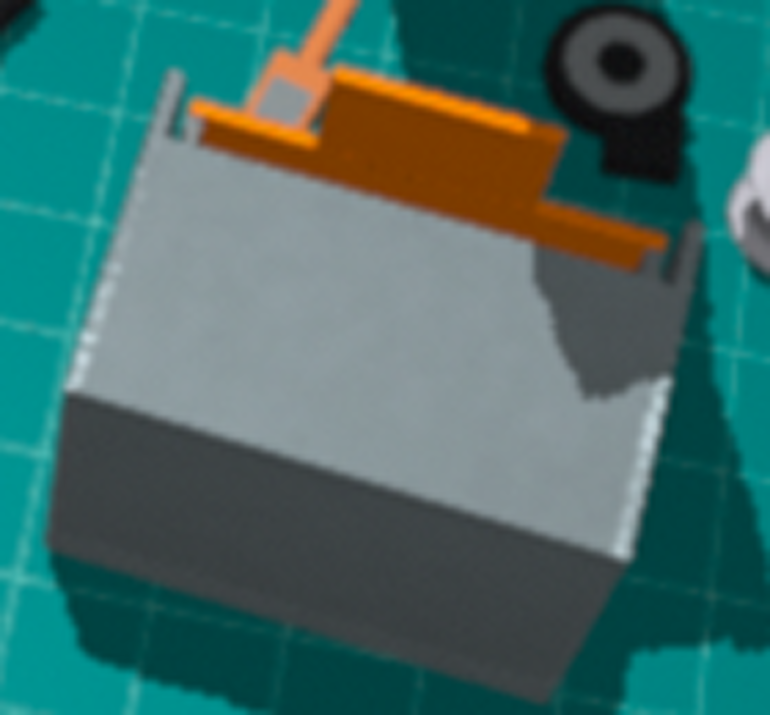

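View pics/t22.png

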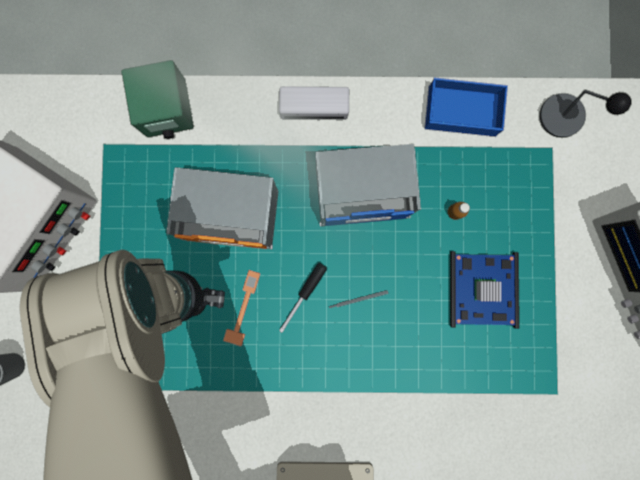

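View pics/w22.png

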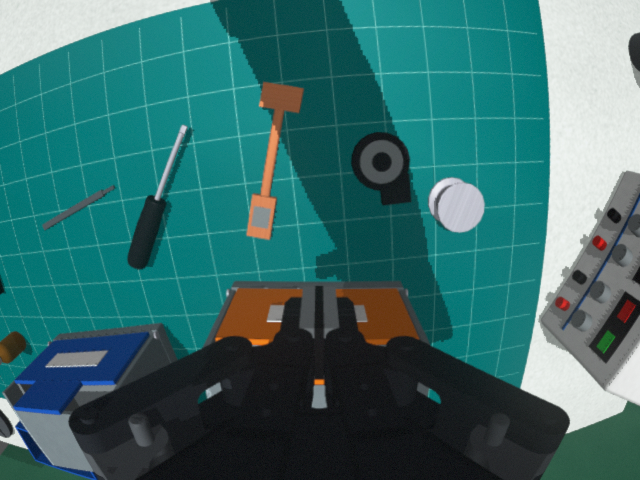

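The orange tab is back at its starting pixels, the sink sits on the CPU, the bystanders haven't moved, and the arm is clear. Handing in.

```bash
python3 -c "
from rig import bot
print(bot.hand_in())"
```

```text
the job is handed in; nothing more can be done
None
```

The heat sink is on the processor, released, and the orange bin is shut again. I handed in at about 24 s of the 72 s; the hand-in gives no verdict.

- **Opening:** I hooked the closed fingers behind the orange tab and pulled it out to its stop. At the end the force rose while the position stayed put.
- **Heat sink:** The tool can only point down, so I gripped the leaning sink and lifted it out. I set it on the unit's roof, where it settled flat, then regripped it upright. I lowered it onto the processor until I felt 5 N of contact, and let go.
- **Shutting:** I pushed the orange tab back until the force reached about 16 N with no further movement, then backed the arm off clear.

**Last checks:**
- **Placement:** The wrist and top cameras agreed on the processor's position to about 1 mm. The sink looks flat and square in the wrist and scene views. I estimate it is centred to about 1 mm, from the gripper position and wrist pictures; I did not measure it again after release.
- **Bins and bystanders:** The orange tab is back at the same pixels as at the start. The blue bin and the bystanders show no visible movement.
- **Disagreements:** The wrist view and my fit of the orange unit's position differed by 2–3 mm sideways. This did not affect the grasp. No check failed.

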